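# Lay out a finished copper busbar joint for packing

## Robot

A 6-joint arm with a two-finger parallel gripper is mounted at the origin on the work surface. World frame = base frame: x ahead of the robot, y to its left, z up, the work surface at z = 0. Lengths are in mm, angles in rad, forces in N, time in s.
With the tool pointing down it reaches from about 350 to 875 mm from the base axis. Payload 4.2 kg.
Tool frame: the origin (TCP) lies between the finger pads; the fingertips stand 11 mm ahead of it and the grasp point (between the pads) lies 8 mm behind it; z points along the fingers, y is the direction in which the jaws open and shut (so a half turn about z gives the same grasp; the last joint's range is limited). The gripper opens to 85 mm and grips with 20 to 120 N. Pads are 22 mm wide; open, the fingers measure 114 mm over their backs; the gripper's body (76 mm by 85 mm) begins 54 mm behind the grasp point. The pads swing forward as they close: fully open they stand 13 mm farther back than shut.
Start: joints at [-0.85, 0.385, 0.008, 0, -1.194, -0.259], TCP at [278.486, -559.504, 242.312] pointing down, gripper open.
Joint ranges: [-3.14, 3.14], [-1.21, 2.06], [-1.07, 1.41], [-3.16, 2.05], [-2.99, -0.16], [-3.1, 3.1]. Speed limits (rad/s): [2.79, 2.79, 3.14, 3.14, 3.14, 3.14].

## Interface

Orientations are given as a unit quaternion [x, y, z, w].
In Python, from bench import * gives the robot as it stands.
- The arm moves only by the tool servo_tool, never from a script. Its argument "rows" is a list of rows, each a list of 7 numbers: the opening, from 0 (shut) to 1 (fully open), then the shift along the tool's x, y, z in cm, then the turn, a rotation vector about the tool's x, y, z in degrees. A call has 1 to 12 rows; each row shifts and turns the commanded pose from where the row before left it, along the tool's axes as they then stand; what a row does not reach is not made up. A row lasts 1/10 s, in which the tool goes at most 50 mm and 8.59 degrees, less where a joint would pass 70% of its speed; a pose out of reach is approached as far as the arm can. A call is refused whole if a number of a shift passes 5 or a number of a turn 8.59, either way. A call with a gripper value outside its range is refused whole. The fingers move at their own pace and stop on an object; the grip force is fixed at half the most. Time passes only in rows, so rows that do not move let the fingers close. It gives the time, the measured TCP pose, the force and the opening at its end, in the units of the state.
- read_state(): the state, without advancing time (a new reading comes with each control period).
- get_image(name): name is "scene" or "side" or "wrist"; returns a dict with "image" (400x640x3 uint8, red, green, blue), "mtx" (3x3 intrinsics, pixels), "extrinsics" (4x4, takes a point from camera to world coordinates). Camera axes: x right, y up, looking along -z (the intrinsics and any distortion apply to the point x, -y, -z); pixel columns grow to the right and rows downward; lengths in mm; the calibration is good to about 2 mm. The wrist camera is an equidistant fisheye: a pixel r from the principal point sees the ray r / f radians off the axis. A picture is of the moment at which its call begins. There is no depth.
- job_done(): hands the job in, once; it reports no verdict.
The state is a dict: "clock": time; "joints": joint angles; "joint_vel": joint speeds; "joint_efforts": joint torques, N m; "position": TCP position; "ee_rot": TCP orientation; "contact_force": force on the tool from outside, world axes, zero at the start; "wrist_torque": the same for the moment, N m; "gripper_width": finger opening in mm.
Only numpy, scipy, OpenCV 4.12 (cv2) and the standard library are available. Lean on these libraries where they do the work, as an engineer would, in place of code of your own. Each camera call takes 0.05 s, during which the arm holds its last target. There are 200 camera calls.

## Task

Lay out the copper joint set for packing: lift the hinged hold-down bar of the clamping fixture, slide the flat copper bar out from beneath it, and lay the bar on the middle of the plywood board, parallel to the board's wooden strip. Then stand the round copper bush on top of the bar at its middle, and stand the copper angle bracket upright on the board midway between the bar and the wooden strip, level with the middle of the bar. Set the copper bridge bar on its feet in the middle of the wooden cradle, between the two end cheeks and in line from cheek to cheek; leave everything let go and still.

Things in the scene. Friction and masses are not known exactly. Their poses are not given: they have to be found in the camera images.
- holddown (a joint): Hinge of the steel hold-down bar on the clamping fixture, rad: 0 is down on the flat bar (starts at 0 to 0.1), 1.8 fully up, past upright. It swings up and away from the robot about the fixture's y axis. Friction keeps it where it is left; about 3 N at the handle moves it.
- handle (a point): Centre of the black cross handle at the free end of the hold-down bar: 16 mm diameter, 40 mm long along the fixture's y (its ends can be pinched along y from above; it may turn between the fingers). With the bar down it is 80 mm nearer the robot than the hinge axis, 6 mm above it, 74 mm above the bench. Hinge axis: fixture x +50, z 68 mm.
- fixture: Clamping fixture, fixed. Grey bed 180 mm long (x -100 to +80) x 70 mm, top 30 mm above the bench. Origin on the bench, x away from the robot. At its far end a hinge block (x +30 to +70, 56 mm high) has a lip (x +13 to +31), underside 13 mm above the bed. The flat bar's far 12 mm lie under this lip: draw it 15 mm or more along -x before lifting.
- flat_bar_mid (a point): Flat copper bar, 110 (its x) x 30 (its y) x 10 mm (z), 0.2 to 0.4 kg, two bolt holes near its ends; point at its centre. At the start it lies on the fixture's bed, its length along the fixture's x, centre at fixture x = -30 mm, under the hold-down bar.
- bracket_mid (a point): Copper angle bracket (L shape), upright: foot 32 (its x) x 30 mm (its y), 8 mm thick; a leg 8 mm thick, 30 mm wide rises to 45 mm at the foot's +x edge (leg's middle plane at x = +12 mm). Point: centre of the foot's outline, half-way up (22.5 mm). The leg can be gripped across its 30 mm width. It may face any way when set down.
- bridge_mid (a point): Copper bridge bar (flat bar bent to a hat shape, on two feet): 96 mm long (its x), 30 mm wide (its y), 36 mm high, 8 mm thick; raised flat top about 36 mm long in the middle. Point at its middle, half-way up (18 mm above its underside). Can be gripped across its 30 mm width at the raised part.
- bush_mid (a point): Round copper bush (short thick tube) standing on end: 32 mm outer diameter, 14 mm hole, 22 mm high; point at its centre, 11 mm above its underside.
- board: Plywood board, fixed: 180 (its x) x 160 mm (its y), 10 mm thick; along its far (+x) edge a wooden strip 14 mm wide, 12 mm above the board (near face at x +76 mm). Origin on the bench under the board's centre, x away from the robot. The flat bar belongs at its centre, lengthwise along y; the bracket at x +45 mm, y 0.
- cradle: Wooden cradle, fixed: base 80 (its x) x 160 mm (its y), 10 mm thick; at each y end a cheek 15 mm thick, 30 mm high from the bench, 130 mm clear between them. Origin on the bench under its centre. The bridge bar stands on the base in the middle, its length along the cradle's y.
Not all that is in view belongs to the job. What is shaped like the part that bears bridge_mid but purple or red is not meant. Leave any blue look-alike of the part that bears bush_mid alone.

How it is judged:
By the outcome, as a careful person would: the job done as asked, in the order asked, and still so for the second after the job is handed in, with the robot touching nothing.
It also fails if it takes over 118 s, if anything falls off the work surface, if the arm or the gripper's body presses on something with over 40 N, if the wrist force passes 120 N, or if a joint passes its speed limit or range.

## Working session

There is one attempt and no reset: what is moved stays moved. The work goes in short steps, Python scripts to look and compute and a tool call to move; the robot and the scene stay as the last step left them, time stands still between calls to the robot, and variables do not carry over. Pictures are saved under pics/ and viewed, about 12 in all and at most 16, crops included, and the job is handed in when it is done.

Besides the shell and the picture viewer there is one more tool, called after "Emit:" as name(argument=value, ...), one argument or row to a line, values as JSON. servo_tool: Moves the arm, as the interface text tells. Its arguments: {"type":"object","properties":{"rows":{"type":"array","items":{"type":"array","items":{"type":"number"}}}},"required":["rows"]}

```bash
mkdir -p pics; ls
cat > h.py <<'E'
from bench import *
import numpy as np, cv2
from scipy.spatial.transform import Rotation as R
def snap(n,f):
    d=get_image(n); cv2.imwrite('pics/'+f+'.png',d['image'][:,:,::-1]); np.savez('pics/'+f+'.npz',mtx=d['mtx'],ext=d['extrinsics'],image=d['image']); return d
def ray(d,u,v,fish=False):
    K=d['mtx'];E=d['ext'] if 'ext' in d else d['extrinsics']
    x=(u-K[0,2])/K[0,0];y=(v-K[1,2])/K[1,1]
    if fish:
        r=np.hypot(x,y); s=np.sin(r)/max(r,1e-9); c=np.array([x*s,-y*s,-np.cos(r)])
    else: c=np.array([x,-y,-1.])
    return E[:3,3],E[:3,:3]@(c/np.linalg.norm(c))
def onz(d,u,v,z,fish=False):
    o,r=ray(d,u,v,fish); return o+r*(z-o[2])/r[2]
def proj(d,p,fish=False):
    K=d['mtx'];E=d['ext'] if 'ext' in d else d['extrinsics']
    c=E[:3,:3].T@(np.asarray(p,float)-E[:3,3]); x,y,z=c[0],-c[1],-c[2]
    if fish:
        t=np.arctan2(np.hypot(x,y),z); h=max(np.hypot(x,y),1e-9); a,b=x/h*t,y/h*t
    else: a,b=x/z,y/z
    return K[0,0]*a+K[0,2],K[1,1]*b+K[1,2]
E
python3 - <<'E'
from h import *
s=read_state(); print(s)
for n in ('scene','side','wrist'):
    d=snap(n,n+'0'); print(n,d['mtx'].round(1).tolist(),d['extrinsics'].round(3).tolist(),[k for k in d])
a=cv2.imread('pics/scene0.png');b=cv2.imread('pics/side0.png')
E
```

```text
pics
{'clock': 0.0, 'joints': array([-8.50394134e-01,  3.85582537e-01,  6.61864954e-03, -5.28282669e-04,
       -1.19395396e+00, -2.58650006e-01]), 'joint_vel': array([ 0.00026162,  0.00037989,  0.00076157, -0.00074965, -0.00222599,
       -0.0001066 ]), 'joint_efforts': array([ 6.50306411e-04, -3.92289734e+01,  1.88401204e+01,  4.18607041e+00,
       -4.63710501e-03, -7.36900802e-06]), 'position': array([ 278.2571101 , -559.02364521,  241.19869502]), 'ee_rot': array([-2.28735447e-01,  9.73488012e-01,  1.05161581e-03, -2.82105942e-04]), 'contact_force': array([-0.14293684, -0.6735967 , -0.64732758]), 'wrist_torque': array([ 0.02471057,  0.00177317, -0.024391  ]), 'gripper_width': 85.28943058339642}
scene [[519.8, 0.0, 315.6], [0.0, 519.8, 189.7], [0.0, 0.0, 1.0]] [[0.503, -0.622, 0.6, 1231.919], [0.864, 0.377, -0.334, -354.452], [-0.018, 0.687, 0.727, 879.998], [0.0, 0.0, 0.0, 1.0]] ['image', 'mtx', 'extrinsics']
side [[382.4, 0.0, 320.4], [0.0, 382.4, 197.7], [0.0, 0.0, 1.0]] [[-0.934, 0.247, -0.26, 288.427], [-0.358, -0.611, 0.706, 712.269], [0.015, 0.752, 0.659, 734.114], [0.0, 0.0, 0.0, 1.0]] ['image', 'mtx', 'extrinsics']
wrist [[309.7, 0.0, 328.0], [0.0, 309.7, 194.9], [0.0, 0.0, 1.0]] [[-0.447, -0.862, -0.239, 216.83], [0.895, -0.43, -0.122, -590.851], [0.003, -0.268, 0.963, 373.283], [0.0, 0.0, 0.0, 1.0]] ['image', 'mtx', 'extrinsics']
```

View pics/scene0.png

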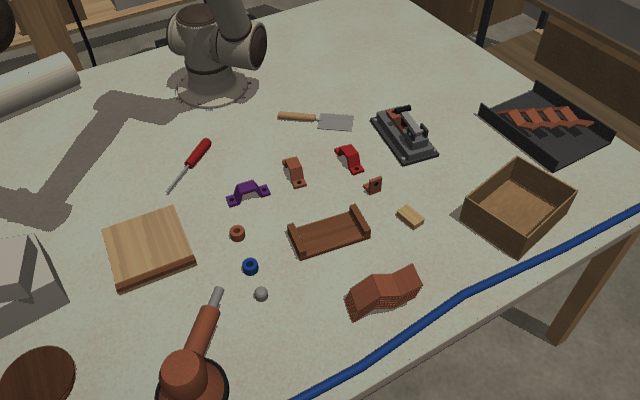

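View pics/side0.png

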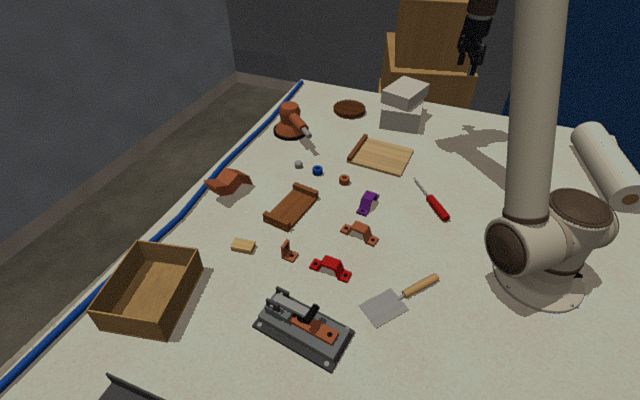

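The scene view shows:
- Fixture at about (405,135), copper bridge (294,172), bracket (373,185) and copper bush (237,232).
- Cradle at (330,232), board at (150,248).
- Purple, red and blue decoys.

I'll get rough positions first.

Run:
```python
from h import *
d=np.load('pics/scene0.npz');e=np.load('pics/side0.npz')
for n,p,q,z in [('fixture',(405,138),(303,328),30),('bridge',(294,172),(360,233),20),('bracket',(373,186),(289,251),20),('bush',(237,233),(344,180),11),('cradle',(330,234),(291,208),10),('board',(148,246),(382,155),10),('red',(349,158),(331,266),20),('purple',(247,192),(368,202),20),('blue',(250,266),(318,170),11)]:
    print(n,onz(d,*p,z)[:2].round(),onz(e,*q,z)[:2].round())
```

```text
fixture [492. 313.] [456. 342.]
bridge [446.  26.] [427.  37.]
bracket [580. 159.] [571. 160.]
bush [ 537. -163.] [ 537. -166.]
cradle [641.   6.] [635.   7.]
board [ 471. -339.] [ 462. -341.]
red [473. 162.] [460. 166.]
purple [447. -97.] [440. -86.]
blue [ 629. -176.] [ 628. -183.]
```

View pics/wrist0.png

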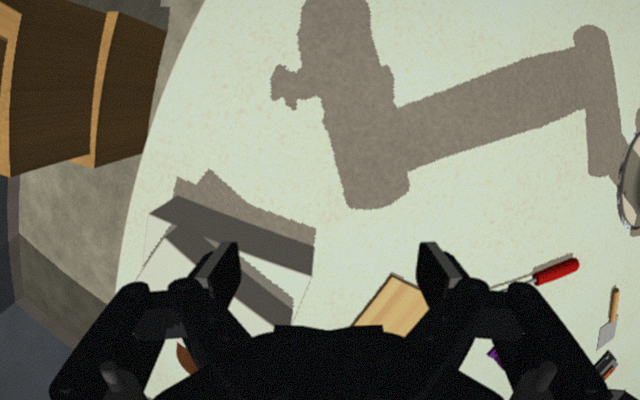

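Emit:
servo_tool(
  rows=[
    [1,0,0,-0.5,0,0,6.6],
    [1,0,0,-0.5,0,0,6.6],
    [1,0,0,0,0,0,6.6],
    [1,0,0,0,0,0,6.7],
    [1,-2,3,-1,0,0,0],
    [1,-2.6,4,-1,0,0,0],
    [1,-2.6,4,-1,0,0,0],
    [1,-2.6,4,-1,0,0,0],
    [1,-2.6,4,-1,0,0,0],
    [1,-2.6,4,-1,0,0,0],
    [1,-2.6,4,-1,0,0,0],
    [1,-2.6,4,-1,0,0,0],
  ],
)

```text
clock: 1.35
position: [481.2, -247.7, 332.7]
ee_rot: [0.0, 1.0, 0.0, -0.0]
contact_force: [1.1, -0.2, 0.5]
gripper_width: 85.8
```

Emit:
servo_tool(
  rows=[
    [1,-2.6,4,-1,0,0,0],
    [1,-2.6,1,0,0,0,0],
    [1,0,0,0,0,0,0],
    [1,0,0,0,0,0,0],
    [1,0,0,0,0,0,0],
  ],
)

```text
clock: 1.85
position: [532.0, -200.1, 342.0]
ee_rot: [0.001, 1.0, 0.0, -0.0]
contact_force: [-0.9, 0.1, 0.2]
gripper_width: 85.3
```

Run:
```python
from h import *
snap('wrist','wA'); s=read_state(); print(s['position'],s['ee_rot'])
```

```text
[ 531.96712916 -200.33757619  342.16934982] [ 9.44385876e-04  9.99999510e-01  1.50445447e-05 -2.95612473e-04]
```

View pics/wA.png

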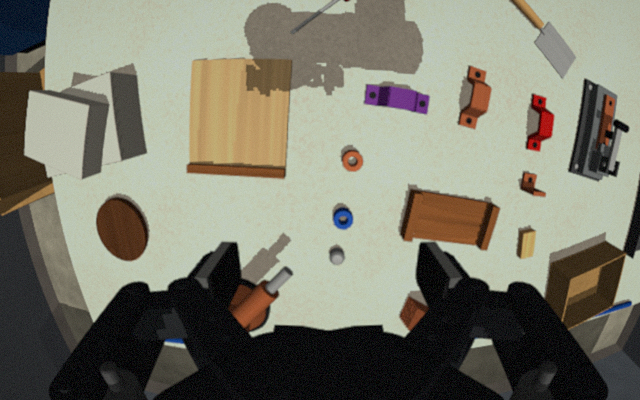

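This view shows the board with corners at about (192,59), (292,60), (285,165) and (188,163), the strip on its far edge, the bush at (352,160), the bridge at (477,97), the cradle at (450,217) and the bracket at (531,184). Next, the fixture side.

Emit:
servo_tool(
  rows=[
    [1,0,4.2,0.3,0,0,0],
    [1,0,4.2,0.3,0,0,0],
    [1,0,4.2,0.3,0,0,0],
    [1,0,4.2,0.3,0,0,0],
    [1,0,4.2,0.3,0,0,0],
    [1,0,4.2,0.3,0,0,0],
    [1,0,4.2,0.3,0,0,0],
    [1,0,4.2,0.3,0,0,0],
    [1,0,4.2,0.3,0,0,0],
    [1,0,4.2,0.3,0,0,0],
    [1,0,0,0,0,0,0],
    [1,0,0,0,0,0,0],
  ],
)

```text
clock: 3.1
position: [532.8, 220.1, 312.1]
ee_rot: [0.0, 1.0, -0.0, -0.0]
contact_force: [0.3, -0.7, -0.0]
gripper_width: 85.0
```

Run:
```python
from h import *
snap('wrist','wB'); s=read_state(); print(s['position'],s['ee_rot'])
```

```text
[532.95507164 219.40848796 312.39268224] [ 7.31975899e-04  9.99999715e-01 -1.64513806e-04 -8.61248603e-05]
```

View pics/wB.png

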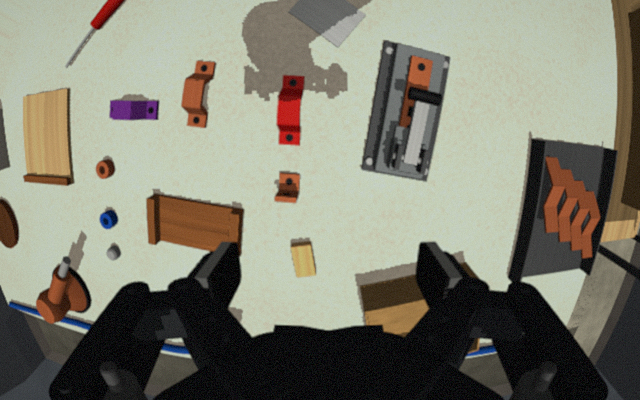

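Run:
```python
from h import *
A=np.load('pics/wA.npz');B=np.load('pics/wB.npz')
def masks(d,name):
    im=cv2.cvtColor(d['image'],cv2.COLOR_RGB2HSV)
    m=cv2.inRange(im,(4,105,60),(16,215,255))
    n,l,st,c=cv2.connectedComponentsWithStats(m)
    for i in range(1,n):
        if st[i,4]>60 and st[i,1]<260: print(name,st[i],c[i].round(1),onz(d,*c[i],15,True)[:2].round(1), im[l==i].mean(0).round())
masks(A,'A');masks(B,'B')
a=B['image'][30:190,355:460,::-1]
F=cv2.resize(a,None,fx=3.75,fy=3.75,interpolation=cv2.INTER_CUBIC)
b=cv2.resize(B['image'][160:210,265:315,::-1],None,fx=4,fy=4,interpolation=cv2.INTER_CUBIC)
c=cv2.resize(A['image'][55:140,455:500,::-1],None,fx=4,fy=4,interpolation=cv2.INTER_CUBIC)
o=np.zeros((600,800,3),np.uint8);o[:,:F.shape[1]]=F;o[:200,400:600]=b;o[210:550,400:580]=c
cv2.imwrite('pics/crop1.png',o)
```

```text
A [459  66  32  63 989] [476.   98.4] [432.6  32.6] [  9. 169. 139.]
A [599  95  16  51 400] [606.9 118.9] [430.8 364.5] [  9. 170. 115.]
A [342 150  21  21 287] [352.  160.2] [ 536.5 -164.9] [  9. 163. 159.]
A [187 163  98  15 957] [236.3 170. ] [ 550.4 -343.1] [ 13. 168. 116.]
A [521 173  16  16 170] [528.6 180.3] [563.8 154.5] [  9. 168. 117.]
A [ 403  191   86   54 3383] [444.9 218.1] [630.5  -7.4] [ 13. 173. 129.]
A [  97  200   49   60 2147] [120.7 229.8] [ 659.2 -594. ] [ 12. 171.  80.]
A [480 206  20  44 301] [489.6 227.6] [650.3  83.4] [ 13. 170. 122.]
B [399  56  34  72 939] [415.1  83.8] [422.  340.6] [  9. 168. 136.]
B [ 182   61   33   67 1241] [196.7  93.2] [430.7  29. ] [  9. 168. 140.]
B [ 543  156   58  103 3286] [570. 209.] [609.8 668.6] [ 10. 170. 135.]
B [ 96 160  17  19 210] [103.7 169. ] [ 537.5 -164.9] [ 10. 167. 126.]
B [275 173  25  30 496] [287.9 187. ] [571.5 161.6] [ 10. 165. 133.]
B [ 24 174  44  11 317] [ 46.2 179.1] [ 551.1 -342.9] [ 13. 171. 110.]
B [ 158  195   82   57 3422] [196.5 223.1] [629.6  11.8] [ 13. 173. 128.]
B [147 198   9  46 345] [151.  220.2] [627.1 -75.3] [ 13. 171. 122.]
B [  0 204  16  44 462] [  6.1 228.2] [ 670.3 -583.2] [ 12. 172.  79.]
```

View pics/crop1.png

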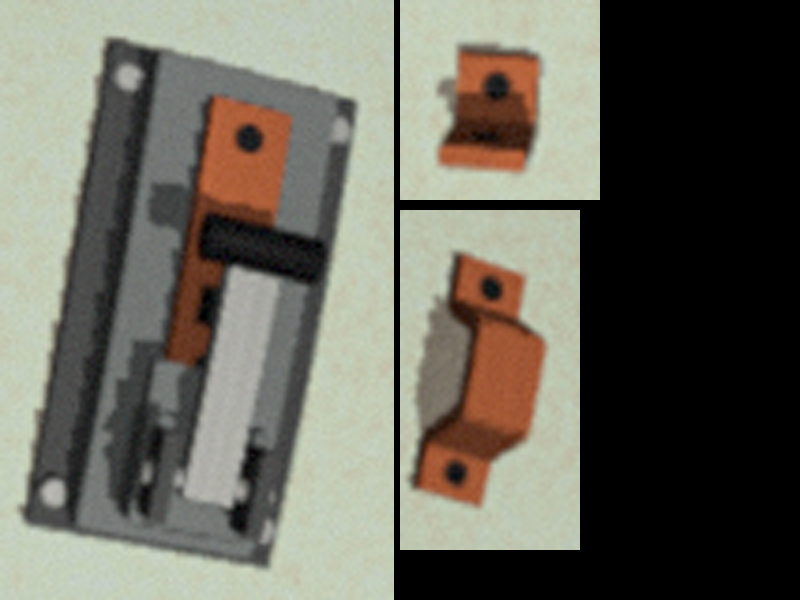

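The crop shows the flat bar's near end at (212,97) to (290,117), the handle from (203,236) to (323,258) and the bracket with its leg on the far side. The bridge feet ends are visible too. I'll convert these to world coordinates.

Run:
```python
from h import *
A=np.load('pics/wA.npz');B=np.load('pics/wB.npz')
def f(d,x,y,z,k,ox,oy,qx=0,qy=0): return onz(d,ox+(x-qx+.5)/k-.5,oy+(y-qy+.5)/k-.5,z,True)[:2]
def ang(v): return np.degrees(np.arctan2(v[1],v[0])).round(1)
F=lambda x,y,z:f(B,x,y,z,3.75,355,30)
n1,n2,l2,r2=F(212,97,40),F(290,117,40),F(168,362,40),F(274,220,40)
print('bar near',n1,n2,np.linalg.norm(n2-n1),'ang',ang(n2-n1)-90,ang(l2-n1),ang(r2-n2),'mid',(n1+n2)/2)
h1,h2=F(203,236,76),F(323,258,76);print('handle',(h1+h2)/2,ang(h2-h1)-90,np.linalg.norm(h2-h1))
b1,b2=F(160,52,30),F(78,525,30);print('bedleft',b1,b2,ang(b2-b1),np.linalg.norm(b2-b1))
G=lambda x,y,z:f(A,x,y,z,4,455,55,400,210)
p=[G(458,255,8),G(522,275,8),G(482,507,8),G(415,487,8)]
print('bridge',np.mean(p,0),ang(p[3]-p[0]),ang(p[2]-p[1]),np.linalg.norm((p[3]+p[2]-p[0]-p[1])/2),np.linalg.norm(p[1]-p[0]),np.linalg.norm(p[2]-p[3]))
H=lambda x,y,z:f(B,x,y,z,4,265,160,400,0)
print('bracket foot',H(460,51,8),H(538,58,8),'leg',H(442,157,45),H(525,160,45))
# board
q=[onz(A,192,59,10,True)[:2],onz(A,292,60,10,True)[:2]];print('board near',q,ang(q[1]-q[0])-90,np.linalg.norm(q[1]-q[0]))
s=[onz(A,188,163,22,True)[:2],onz(A,285.5,165,22,True)[:2]];print('strip near top',s,ang(s[1]-s[0])-90)
```

```text
bar near [386.26230383 328.09629286] [391.05746991 357.22237992] 29.518173469816052 ang -9.299999999999997 -8.8 -8.8 mid [388.65988687 342.65933639]
handle [441.47816844 336.20720753] -6.200000000000003 41.59547056504252
bedleft [368.78350963 311.60776034] [543.03118418 284.11459979] -9.0 176.4033048569416
bridge [430.66831057  29.49742274] -10.2 -9.4 97.7204007494552 30.196805938949726 31.66039073726208
bracket foot [551.40585536 149.17102656] [554.12123287 177.53846995] leg [580.5442067  147.50870486] [581.53026958 175.86919806]
board near [array([ 370.45302827, -414.4598478 ]), array([ 385.08194035, -254.10034065])] -5.200000000000003 161.02539117267983
strip near top [array([ 536.13396189, -422.62570435]), array([ 542.41487805, -264.16752155])] -2.299999999999997
```

Emit:
servo_tool(
  rows=[
    [0.8,1.5,1.93,3.2,0,0,0],
    [0.8,1.5,1.93,3.2,0,0,0],
    [0.8,1.5,1.93,3.2,0,0,0],
    [0.8,1.5,1.93,3.2,0,0,0],
    [0.8,1.5,1.93,3.2,0,0,0],
    [0.8,1.5,1.9,3.2,0,0,0],
    [0.8,0,0,0,0,0,4.5],
    [0.8,0,0,0,0,0,4.5],
    [0.8,0,0,0,0,0,0],
    [0.8,0,0,0,0,0,0],
  ],
)

```text
clock: 4.15
position: [443.8, 334.9, 121.0]
ee_rot: [0.079, 0.997, 0.0, 0.0]
contact_force: [-0.3, -0.0, 0.2]
gripper_width: 68.4
```

Run:
```python
from h import *
d=snap('wrist','wC'); s=read_state(); print(s['position'],s['ee_rot'])
d=np.load('pics/wC.npz')
for p in [(442.5,335,74),(442.5-3,335-20,74),(442.5+3,335+20,74)]: print(proj(d,p,True))
```

```text
[443.72773896 335.08401075 120.91395738] [7.89485550e-02 9.96878565e-01 4.14871625e-04 2.84422743e-04]
(np.float64(329.5553517089298), np.float64(222.2094657657033))
(np.float64(296.84344914138376), np.float64(222.36658020686318))
(np.float64(362.2409654892021), np.float64(221.84979577573387))
```

View pics/wC.png

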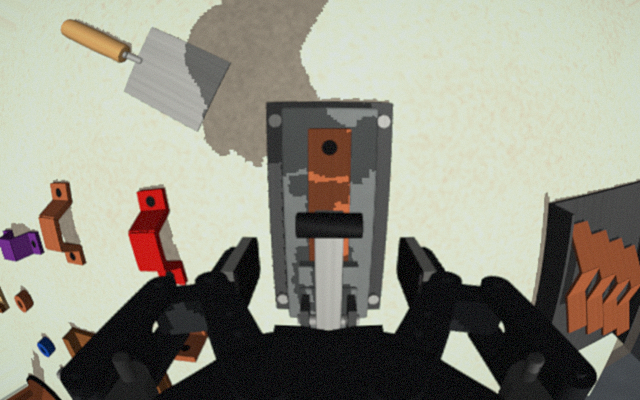

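The handle spans (297–363, 224), within 2 px of where I predicted it, and the yaw is aligned. I'll go down and pinch it.

Emit:
servo_tool(
  rows=[
    [0.8,0,0,1.5,0,0,0],
    [0.8,0,0,2,0,0,0],
    [0.8,0,0,2,0,0,0],
    [0.8,0,0,0,0,0,0],
    [0.2,0,0,0,0,0,0],
    [0.2,0,0,0,0,0,0],
    [0.2,0,0,0,0,0,0],
    [0.2,0,0,0,0,0,0],
    [0.2,0,0,0,0,0,0],
    [0.2,0,0,0,0,0,0],
  ],
)

```text
clock: 5.2
position: [443.5, 335.7, 65.8]
ee_rot: [0.079, 0.997, 0.0, 0.0]
contact_force: [2.2, -5.0, 2.2]
gripper_width: 38.7
```

Run:
```python
import numpy as np
r=np.hypot(80,6);a0=np.pi-np.arctan2(6,80)
for T in (1.70,):
    t=np.linspace(0,T,15);P=np.c_[r*np.cos(a0-t),r*np.sin(a0-t)];print((np.diff(P,axis=0)/10*[-1,-1]).round(2).tolist())
```

```text
[[-0.13, -0.96], [-0.25, -0.94], [-0.36, -0.9], [-0.47, -0.85], [-0.57, -0.79], [-0.66, -0.72], [-0.74, -0.63], [-0.81, -0.54], [-0.87, -0.44], [-0.92, -0.33], [-0.95, -0.21], [-0.97, -0.1], [-0.97, 0.02], [-0.96, 0.14]]
```

Gripped at 38.7 mm. Now I'll swing the handle along the arc.

Emit:
servo_tool(
  rows=[
    [0.2,-0.13,0,-0.96,0,0,0],
    [0.2,-0.25,0,-0.94,0,0,0],
    [0.2,-0.36,0,-0.9,0,0,0],
    [0.2,-0.47,0,-0.85,0,0,0],
    [0.2,-0.57,0,-0.79,0,0,0],
  ],
)

```text
clock: 5.7
position: [459.7, 332.8, 108.8]
ee_rot: [0.079, 0.997, -0.001, -0.002]
contact_force: [2.4, 1.2, -10.9]
gripper_width: 39.0
```

Emit:
servo_tool(
  rows=[
    [0.2,-0.66,0,-0.72,0,0,0],
    [0.2,-0.74,0,-0.63,0,0,0],
    [0.2,-0.81,0,-0.54,0,0,0],
    [0.2,-0.87,0,-0.44,0,0,0],
    [0.2,-0.92,0,-0.33,0,0,0],
    [0.2,-0.95,0,-0.21,0,0,0],
    [0.2,-0.97,0,-0.1,0,0,0],
    [0.2,-0.97,0,0.02,0,0,0],
    [0.2,-0.96,0,0.14,0,0,0],
    [0.2,0,0,0,0,0,0],
  ],
)

```text
clock: 6.7
position: [539.3, 319.7, 139.2]
ee_rot: [0.079, 0.997, -0.001, 0.0]
contact_force: [-3.2, -3.0, -1.1]
gripper_width: 38.8
```

Emit:
servo_tool(
  rows=[
    [0.65,0,0,0,0,0,0],
    [0.65,0,0,0,0,0,0],
    [0.65,0,0,0,0,0,0],
    [0.65,0,0,-1.5,0,0,0],
    [0.65,0,0,-3,0,0,0],
    [0.65,2,0,-1.5,0,0,0],
    [0.65,4,0,0,0,0,0],
    [0.65,3.6,0,2,0,0,0],
    [0.65,0,0,2,0,0,0],
    [0.65,0,0,0,0,0,0],
  ],
)

```text
clock: 7.7
position: [442.0, 335.5, 156.7]
ee_rot: [0.078, 0.997, -0.001, -0.001]
contact_force: [0.0, 0.1, 0.3]
gripper_width: 55.7
```

Run:
```python
from h import *
d=snap('wrist','wD'); snap('side','sD');s=read_state(); print(s['position'],s['ee_rot'])
a=cv2.imread('pics/wD.png')[60:260,200:460];b=cv2.imread('pics/sD.png')[280:380,240:370]
o=np.zeros((600,800,3),np.uint8);o[:400,:520]=cv2.resize(a,None,fx=2,fy=2);o[400:600,:260]=cv2.resize(b,None,fx=2,fy=2)
cv2.imwrite('pics/crop2.png',o)
im=cv2.cvtColor(d['image'],cv2.COLOR_RGB2HSV);m=cv2.inRange(im,(4,105,30),(16,225,255));n,l,st,c=cv2.connectedComponentsWithStats(m)
for i in range(1,n):
    if st[i,4]>200: print(st[i],c[i].round(1))
```

```text
[444.29412941 336.55588127 158.79583447] [7.84055533e-02 9.96920964e-01 5.46241210e-04 9.28333061e-04]
[ 311  128   37  117 3971] [328.5 185.2]
[  60  176   42   78 1465] [ 78.5 215. ]
[ 549  213   79  112 5896] [584.9 271.9]
[ 29 281  18  20 232] [ 37.3 290.4]
[ 76 315  37  31 570] [ 91.9 328.1]
[  9 370  62  30 862] [ 43.3 389.7]
```

View pics/crop2.png

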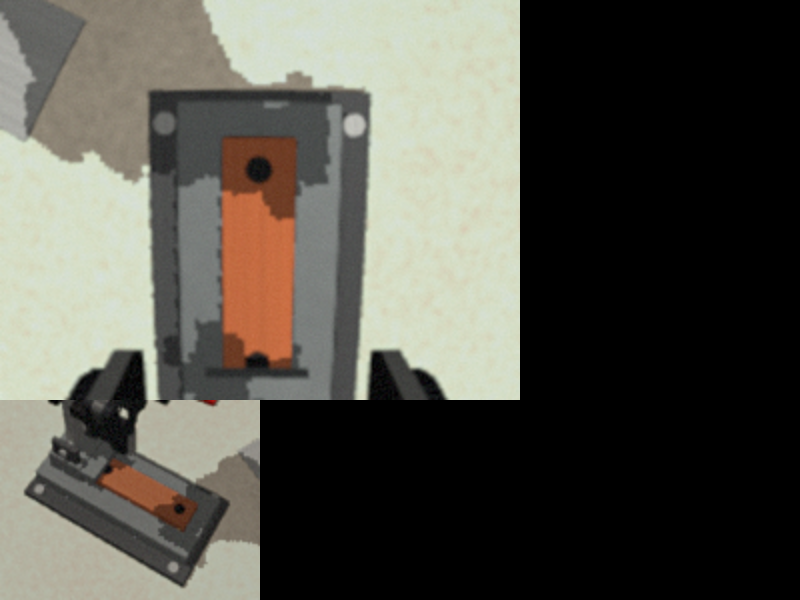

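The hold-down bar is up and the flat bar lies clear from (311,128) to (348,245). I'll compute the final grip offset.

Run:
```python
from h import *
d=np.load('pics/wD.npz');s=read_state();M=R.from_quat(s['ee_rot']).as_matrix()
P=[onz(d,u,v,40,True) for u,v in [(310.5,128.5),(348,128.5),(347,180),(311,180)]]
for p in P: print(p[:2].round(1),(M.T@(p-s['position'])).round(1))
print(np.linalg.norm(P[1]-P[0]))
```

```text
[385.7 328.8] [ 56.9 -17.  118.7]
[390.3 358.4] [ 57.   12.9 118.7]
[432.1 351.5] [ 14.6  12.7 118.8]
[427.5 322.2] [ 14.6 -16.9 118.7]
29.964360440551022
```

Emit:
servo_tool(
  rows=[
    [0.65,0.2,-0.2,3.6,0,0,0],
    [0.65,0,0,4,0,0,0],
    [0.65,0,0,3,0,0,0],
    [0.65,0,0,0.9,0,0,0],
    [0.65,0,0,0,0,0,0],
    [0.1,0,0,0,0,0,0],
    [0.1,0,0,0,0,0,0],
    [0.1,0,0,0,0,0,0],
    [0.1,0,0,0,0,0,0],
    [0.1,0,0,0,0,0,0],
    [0.1,0,0,0,0,0,0],
  ],
)

```text
clock: 8.9
position: [442.4, 335.6, 45.2]
ee_rot: [0.078, 0.997, 0.002, 0.002]
contact_force: [0.0, 0.4, 5.6]
gripper_width: 27.8
```

Emit:
servo_tool(
  rows=[
    [0.1,0.6,0,0,0,0,0],
    [0.1,0.8,0,0,0,0,0],
    [0.1,0.8,0,0,0,0,0],
    [0.1,0.6,0,0,0,0,0],
    [0.1,0,0,-1,0,0,0],
    [0.1,0,0,-2,0,0,0],
    [0.1,0,0,-3,0,0,0],
    [0.1,0,0,-4,0,0,0],
    [0.1,0,0,0,0,0,0],
  ],
)

```text
clock: 9.8
position: [415.3, 340.9, 148.3]
ee_rot: [0.078, 0.997, 0.004, 0.003]
contact_force: [0.4, 0.6, -1.7]
gripper_width: 27.8
```

Emit:
servo_tool(
  rows=[
    [0.1,-0.7,-2,-1,0,0,0],
    [0.1,-1.4,-4,-1,0,0,0],
    [0.1,-1.4,-4,-1,0,0,0],
    [0.1,-1.4,-4,-1,0,0,0],
    [0.1,-1.4,-4,-1,0,0,0],
    [0.1,-1.4,-4,-1,0,0,0],
    [0.1,-1.4,-4,-1,0,0,0],
    [0.1,-1.4,-4,-1,0,0,0],
    [0.1,-1.4,-4,-1,0,0,0],
    [0.1,-1.4,-4,-1,0,0,0],
    [0.1,-1.4,-4,0,0,0,0],
    [0.1,-1.4,-4,0,0,0,0],
  ],
)

```text
clock: 11.0
position: [498.4, -142.9, 241.9]
ee_rot: [0.079, 0.997, 0.001, -0.001]
contact_force: [0.7, 0.2, -3.1]
gripper_width: 27.7
```

Emit:
servo_tool(
  rows=[
    [0.1,-1.4,-4,0,0,0,0],
    [0.1,-1.4,-4,0,0,0,0],
    [0.1,-1.4,-4,0,0,0,0],
    [0.1,-1.4,-4,0,0,0,0],
    [0.1,-1,-3,0,0,0,0],
    [0.1,0,0,0,0,0,0],
    [0.1,0,0,0,0,0,0],
    [0.1,0,0,0,0,0,0],
  ],
)

```text
clock: 11.8
position: [534.4, -338.2, 241.8]
ee_rot: [0.079, 0.997, 0.001, -0.001]
contact_force: [-0.2, -0.4, -3.1]
gripper_width: 27.7
```

Run:
```python
from h import *
d=snap('wrist','wE'); s=read_state(); print(s['position'],s['ee_rot'],s['joints'])
```

```text
[ 534.7949787  -337.99172155  242.34801553] [ 7.84395855e-02  9.96918466e-01  4.80296416e-04 -7.57525515e-04] [-3.08540216e-01  3.98623323e-01  2.97964292e-02 -6.31980329e-04
 -1.20366366e+00 -1.41906932e+00]
```

View pics/wE.png

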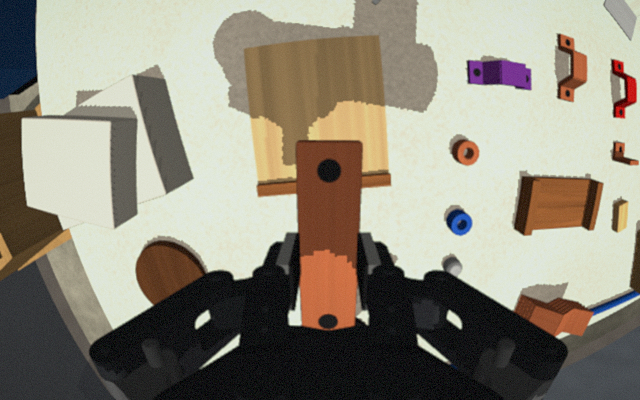

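The near corners of the board are at (245,49) and (379,36), and the strip is around row 185. I'll fit the edges numerically.

Run:
```python
from h import *
d=np.load('pics/wE.npz');s=read_state()
hsv=cv2.cvtColor(d['image'],cv2.COLOR_RGB2HSV)
m=cv2.inRange(hsv,(8,75,40),(28,255,255)); m[:, :235]=0; m[:,400:]=0; m[230:]=0
cv2.imwrite('pics/m.png',m)
def fit(pts,z):
    P=np.array([onz(d,u,v,z,True)[:2] for u,v in pts]); c=np.median(P,0)
    for _ in range(3):
        vx,vy,x,y=cv2.fitLine(P.astype(np.float32),cv2.DIST_HUBER,0,.1,.01).ravel()
        r=abs((P-[x,y])@[-vy,vx]); P=P[r<max(1.5,2*np.median(r))]
    return np.array([x,y]),np.array([vx,vy]),r.mean()
L=[];Rr=[];N=[];F=[]
for v in range(60,170,3):
    q=np.flatnonzero(m[v]); L.append((q[0]-.5,v)); Rr.append((q[-1]+.5,v))
for u in range(255,372,3):
    q=np.flatnonzero(m[:150,u]); N.append((u,q[0]-.5))
# strip near face: hue/brightness change
for u in list(range(262,292,3))+list(range(366,386,3)):
    q=np.flatnonzero((m[:,u]>0)); F.append((u,q[-1]+.5))
for n,p,z in [('L',L,10),('R',Rr,10),('N',N,10),('F',F,12)]:
    c,v,r=fit(p,z); print(n,c.round(1),v.round(4),np.degrees(np.arctan2(v[1],v[0])).round(2),r.round(2)); globals()['f'+n]=(c,v)
for u in (270,280,375,380): print(u,[tuple(hsv[v,u]) for v in range(168,198,2)])
```

```text
L [ 441.8 -419.6] [ 0.998  -0.0628] -3.6 0.32
R [ 480.4 -262.6] [ 0.9972 -0.0748] -4.29 0.3
N [ 377.8 -333.2] [0.0705 0.9975] 85.96 0.32
F [ 558.9 -357.3] [0.0713 0.9975] 85.91 0.42
270 [(np.uint8(18), np.uint8(116), np.uint8(218)), (np.uint8(18), np.uint8(115), np.uint8(220)), (np.uint8(18), np.uint8(120), np.uint8(217)), (np.uint8(18), np.uint8(112), np.uint8(220)), (np.uint8(18), np.uint8(112), np.uint8(220)), (np.uint8(18), np.uint8(115), np.uint8(221)), (np.uint8(18), np.uint8(115), np.uint8(140)), (np.uint8(16), np.uint8(141), np.uint8(96)), (np.uint8(11), np.uint8(161), np.uint8(111)), (np.uint8(13), np.uint8(172), np.uint8(154)), (np.uint8(13), np.uint8(168), np.uint8(155)), (np.uint8(12), np.uint8(181), np.uint8(148)), (np.uint8(12), np.uint8(168), np.uint8(147)), (np.uint8(14), np.uint8(166), np.uint8(152)), (np.uint8(27), np.uint8(48), np.uint8(203))]
280 [(np.uint8(19), np.uint8(110), np.uint8(225)), (np.uint8(20), np.uint8(107), np.uint8(226)), (np.uint8(20), np.uint8(109), np.uint8(227)), (np.uint8(19), np.uint8(108), np.uint8(226)), (np.uint8(19), np.uint8(112), np.uin
[... 1144 characters left out ...]
uint8(233))]
380 [(np.uint8(19), np.uint8(111), np.uint8(226)), (np.uint8(18), np.uint8(114), np.uint8(137)), (np.uint8(18), np.uint8(107), np.uint8(126)), (np.uint8(13), np.uint8(162), np.uint8(85)), (np.uint8(13), np.uint8(169), np.uint8(160)), (np.uint8(12), np.uint8(162), np.uint8(157)), (np.uint8(12), np.uint8(161), np.uint8(150)), (np.uint8(13), np.uint8(162), np.uint8(140)), (np.uint8(13), np.uint8(188), np.uint8(141)), (np.uint8(16), np.uint8(78), np.uint8(190)), (np.uint8(35), np.uint8(26), np.uint8(228)), (np.uint8(44), np.uint8(19), np.uint8(231)), (np.uint8(40), np.uint8(20), np.uint8(230)), (np.uint8(36), np.uint8(22), np.uint8(230)), (np.uint8(36), np.uint8(22), np.uint8(230))]
```

Emit:
servo_tool(
  rows=[
    [0.1,0,0,0,0,0,-7.9],
    [0.1,0,0,0,0,0,-7.9],
    [0.1,0,0,0,0,0,-7.9],
    [0.1,0,0,0,0,0,-7.9],
    [0.1,0,0,0,0,0,-7.9],
    [0.1,0,0,0,0,0,-7.9],
    [0.1,0,0,0,0,0,-7.9],
    [0.1,0,0,0,0,0,-7.9],
    [0.1,0,0,0,0,0,-7.9],
    [0.1,0,0,0,0,0,-7.9],
    [0.1,0,0,0,0,0,-7.9],
    [0.1,0,0,0,0,0,-8],
  ],
)

```text
clock: 13.05
position: [535.4, -337.6, 243.1]
ee_rot: [-0.684, 0.73, 0.0, 0.0]
contact_force: [-0.0, 1.1, -3.2]
gripper_width: 27.7
```

Emit:
servo_tool(
  rows=[
    [0.1,0.2,2.2,3,0,0,0],
    [0.1,0.2,2.2,4,0,0,0],
    [0.1,0.2,2.2,4,0,0,0],
    [0.1,0,0,2,0,0,0],
    [0.1,0,0,0,0,0,0],
    [0.1,0,0,0,0,0,0],
  ],
)

```text
clock: 13.65
position: [470.5, -340.1, 114.1]
ee_rot: [-0.682, 0.732, -0.001, 0.0]
contact_force: [0.4, -0.3, -2.5]
gripper_width: 27.5
```

```bash
cat >> h.py <<'E'
def togo(target,yaw=None):
    s=read_state();M=R.from_quat(s['ee_rot']).as_matrix();y=np.degrees(np.arctan2(M[1,0],M[0,0]))
    print('pos',s['position'].round(1),'yaw',y.round(2),'tool cm',(M.T@(np.array(target)-s['position'])/10).round(2), 'turn z',None if yaw is None else ((y-yaw+180)%360-180).round(2),'tilt',M[2,:2].round(4),'w',s['gripper_width'].round(1))
E
python3 - <<'E'
from h import *
d=np.load('pics/wE.npz')
M=R.from_quat([7.84395855e-02,9.96918466e-01,4.8e-04,-7.6e-04]).as_matrix()
for px in [(298,141.5),(361,141.5),(328.5,170)]:
    p=onz(d,*px,237.,True);print((M.T@(p-[534.8,-338,242.3])).round(1))
togo((467.5,-341.5,25.5),265.95)
E
```

```text
[ 55.3 -14.7   5.4]
[55.4 13.2  5.4]
[42.4 -1.2  5.4]Traceback (most recent call last):
  File "<stdin>", line 6, in <module>
  File "h.py", line 24, in togo
    print('pos',s['position'].round(1),'yaw',y.round(2),'tool cm',(M.T@(np.array(target)-s['position'])/10).round(2), 'turn z',None if yaw is None else ((y-yaw+180)%360-180).round(2),'tilt',M[2,:2].round(4),'w',s['gripper_width'].round(1))
                                                                                                                                                                                                                   ^^^^^^^^^^^^^^^^^^^^^^^^
AttributeError: 'float' object has no attribute 'round'
```

```bash
sed -i "s/s\['gripper_width'\].round(1)/round(float(s['gripper_width']),1)/" h.py
python3 - <<'E'
from h import *
togo((467.5,-341.5,25.5),265.95)
E
```

```text
pos [ 470.5 -340.1  114.1] yaw -94.03 tool cm [0.15 0.3  8.86] turn z 0.02 tilt [ 0.0013 -0.0017] w 27.5
```

Emit:
servo_tool(
  rows=[
    [0.1,0.15,0.3,2.5,0,0,0],
    [0.1,0,0,2.5,0,0,0],
    [0.1,0,0,2,0,0,0],
    [0.1,0,0,1,0,0,0],
    [0.1,0,0,0.5,0,0,0],
    [0.1,0,0,0,0,0,0],
    [0.1,0,0,0,0,0,0],
    [0.1,0,0,0,0,0,0],
  ],
)

```text
clock: 14.45
position: [467.0, -341.9, 29.0]
ee_rot: [-0.681, 0.732, -0.001, 0.0]
contact_force: [0.5, 0.3, -4.0]
gripper_width: 27.8
```

Emit:
servo_tool(
  rows=[
    [0.1,0,0,0.15,0,0,0],
    [0.1,0,0,0.1,0,0,0],
    [0.1,0,0,0.1,0,0,0],
    [0.1,0,0,0,0,0,0],
  ],
)

```text
clock: 14.85
position: [466.3, -341.6, 25.3]
ee_rot: [-0.681, 0.732, -0.0, -0.0]
contact_force: [-0.8, 1.9, 4.8]
gripper_width: 27.5
```

Emit:
servo_tool(
  rows=[
    [0.6,0,0,0,0,0,0],
    [0.6,0,0,0,0,0,0],
    [0.6,0,0,0,0,0,0],
    [0.6,0,0,-2,0,0,0],
    [0.7,0,0,-4,0,0,0],
    [0.7,-2,-1,-2,0,0,0],
    [0.7,-4,-1,0,0,0,0],
    [0.7,-4,-1,0,0,0,0],
    [0.7,-4,-1,0,0,0,0],
    [0.7,-4,-1.8,0,0,0,0],
    [0.7,0,0,0,0,0,0],
    [0.7,0,0,0,0,0,0],
  ],
)

```text
clock: 16.05
position: [537.4, -165.2, 104.2]
ee_rot: [-0.682, 0.731, 0.0, -0.0]
contact_force: [-0.3, 0.3, 0.5]
gripper_width: 59.7
```

```bash
cat > look.py <<'E'
from h import *
import sys
f=sys.argv[1]; z=float(sys.argv[2])
d=snap('wrist',f); togo((0,0,0)); s=read_state(); M=R.from_quat(s['ee_rot']).as_matrix()
im=cv2.cvtColor(d['image'],cv2.COLOR_RGB2HSV);m=cv2.inRange(im,(4,105,40),(12,225,255))
cs,_=cv2.findContours(m,cv2.RETR_EXTERNAL,cv2.CHAIN_APPROX_NONE)
for c in cs:
    if cv2.contourArea(c)>120:
        P=np.array([onz(d,u,v,z,True)[:2] for u,v in c[:,0]],np.float32); r=cv2.minAreaRect(P)
        (cx,cy),rad=cv2.minEnclosingCircle(P); p=np.array([*r[0],s['position'][2]])
        print(cv2.boundingRect(c),'rect',np.round(r[0],1),np.round(r[1],1),round(r[2],1),'circ',round(cx,1),round(cy,1),round(rad,1),'tool',(M.T@(p-s['position'])).round(1)[:2])
E
python3 look.py wF 22
```

```text
pos [ 536.9 -166.1  104.1] yaw -94.11 tool cm [-12.71  54.73  10.44] turn z None tilt [-0.      0.0004] w 59.7
(454, 351, 22, 24) rect [404.5  18.3] [22.2 39.8] 38.7 circ 406.3 19.1 20.4 tool [-174.4  145.2]
(258, 301, 26, 28) rect [591.5 -70.5] [21.9 30.2] 1.4 circ 594.0 -69.9 16.1 tool [-99.2 -47.6]
(61, 296, 54, 69) rect [863.8 -16.9] [212.7  41.9] 34.8 circ 857.8 -8.2 106.4 tool [-172.3 -315.4]
(307, 181, 42, 46) rect [ 537.2 -167.6] [30.1 33.8] 10.5 circ 536.8 -167.7 17.1 tool [ 1.5 -0.5]
(388, 0, 42, 38) rect [ 470.3 -300.3] [30.2 30.4] 85.5 circ 470.2 -300.8 20.6 tool [138.6  56.8]
(0, 0, 80, 95) rect [ 837.3 -358.7] [ 94.  185.1] 66.8 circ 831.4 -372.5 97.9 tool [ 170.5 -313.5]
```

View pics/wF.png

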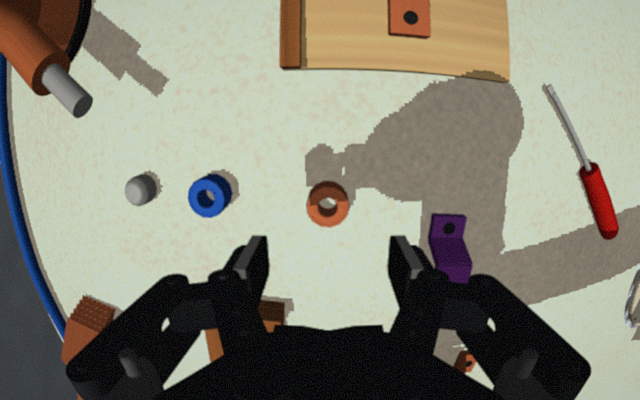

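The copper bush is centred at (328,203), directly in line. I'll go down and grip.

Emit:
servo_tool(
  rows=[
    [0.7,0.1,0,3,0,0,0],
    [0.7,0,0,3.5,0,0,0],
    [0.7,0,0,1.8,0,0,0],
    [0.7,0,0,0.5,0,0,0],
    [0.1,0,0,0,0,0,0],
    [0.1,0,0,0,0,0,0],
    [0.1,0,0,0,0,0,0],
    [0.1,0,0,0,0,0,0],
    [0.1,0,0,0,0,0,0],
  ],
)

```text
clock: 17.0
position: [537.8, -167.6, 17.7]
ee_rot: [-0.681, 0.732, -0.001, 0.001]
contact_force: [-0.0, -2.1, 6.0]
gripper_width: 29.7
```

Run:
```python
from h import *
d=np.load('pics/wF.npz')
P=[onz(d,u,v,20,True)[:2] for u,v in [(389.5,33),(430,38)]];print(P)
m=(P[0]+P[1])/2;n=np.array([.0706,.9975]);print(m,m-55*n)
togo((466.6,-341.6,104),265.95)
```

```text
[array([ 485.12094634, -287.98217085]), array([ 455.42311382, -284.87335409])]
[ 470.27203008 -286.42776247] [ 466.38903008 -341.29026247]
pos [ 537.8 -167.6   17.7] yaw -94.12 tool cm [17.87  5.83 -8.64] turn z -0.07 tilt [ 0.0004 -0.0025] w 29.7
```

Emit:
servo_tool(
  rows=[
    [0.1,0,0,-1,0,0,0],
    [0.1,0,0,-3,0,0,0],
    [0.1,1.5,0.6,-3,0,0,0],
    [0.1,3.6,1.2,-1.3,0,0,0],
    [0.1,3.6,1.2,0,0,0,0],
    [0.1,3.6,1.2,0,0,0,0],
    [0.1,3.6,1.2,0,0,0,0],
    [0.1,1.9,0.6,0,0,0,0],
    [0.1,0,0,0,0,0,0],
    [0.1,0,0,0,0,0,0],
  ],
)

```text
clock: 18.0
position: [463.8, -340.2, 99.2]
ee_rot: [-0.681, 0.733, 0.0, 0.0]
contact_force: [0.2, -0.2, -2.2]
gripper_width: 30.1
```

```bash
python3 look.py wG 20
python3 - <<'E'
from h import *
togo((466.4,-341.3,37.5),265.95)
E
```

```text
pos [ 464.2 -339.8   99.3] yaw -94.14 tool cm [-30.54  48.75   9.96] turn z None tilt [-0.0005  0.0002] w 29.8
(0, 148, 57, 161) rect [ 819.5 -322.6] [216.  126.5] 56.1 circ 827.3 -326.1 109.5 tool [ -42.7 -353.1]
(296, 129, 65, 167) rect [ 463.5 -331.5] [130.6  50.2] 85.8 circ 465.7 -332.0 66.1 tool [-8.2  1.3]
(52, 0, 49, 12) rect [ 677.1 -542.1] [11.1 73.6] 68.4 circ 675.3 -546.8 36.8 tool [ 186.4 -227. ]
pos [ 464.2 -339.8   99.3] yaw -94.14 tool cm [ 0.14 -0.23  6.18] turn z -0.09 tilt [-0.0005  0.0002] w 29.8
```

View pics/wG.png

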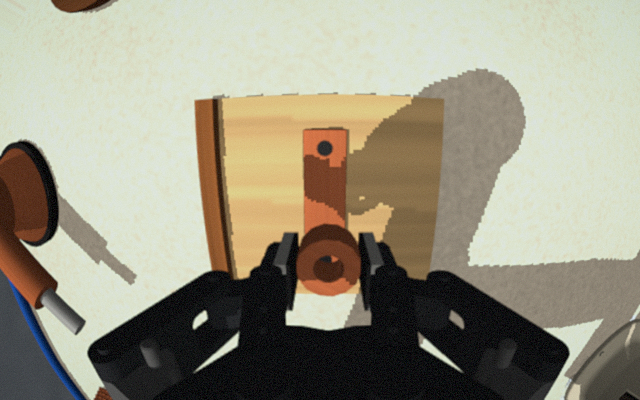

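Run:
```python
from h import *
d=np.load('pics/wG.npz')
o=lambda u,v,z:onz(d,u,v,z,True)[:2]
e=np.array([.9975,-.0706]);n=np.array([.0706,.9975])
c=lambda p:np.round([(p@e)-490.4,(p@n)+307.7],1)
print('bar end L/R',c(o(303.5,128.5,20)),c(o(349.5,128.5,20)))
print('bar edges at v=200',c(o(303.5,200,20)),c(o(348.5,200,20)))
print('board -y edge',c(o(300,94.5,10)),c(o(400,96,10)))
print('strip near face top',c(o(216.5,110,22)),c(o(218,180,22)),'board near edge',c(o(442.5,130,10)),c(o(438,220,10)))
s=read_state();M=R.from_quat(s['ee_rot']).as_matrix();zt=s['position'][2]+4.3
for px in [(297,254),(361,254),(329,223)]:
    print('bush',(M.T@(onz(d,*px,zt,True)-s['position'])).round(1))
```

```text
bar end L/R [ 12. -56.] [-19.3 -55.9]
bar edges at v=200 [12.9 -5.4] [-19.2  -5.3]
board -y edge [ 15.  -79.8] [-56.2 -79.7]
strip near face top [ 72.9 -71.1] [ 74.8 -21. ] board near edge [-89.8 -56.3] [-92.1  14.6]
bush [  5.9 -13.1  -4.3]
bush [ 5.9 16.3 -4.3]
bush [21.3  1.6 -4.3]
```

The bar lies parallel and centred to about 1 mm (board frame x −1, y 0), and the bush is centred in the grip. I'll lower it onto the bar.

Emit:
servo_tool(
  rows=[
    [0.1,0.1,-0.2,1.5,0,0,0],
    [0.1,0,0,2,0,0,0],
    [0.1,0,0,1.5,0,0,0],
    [0.1,0,0,0.6,0,0,0],
    [0.1,0,0,0.2,0,0,0],
    [0.1,0,0,0,0,0,0],
    [0.1,0,0,0,0,0,0],
  ],
)

```text
clock: 18.75
position: [466.9, -341.5, 42.2]
ee_rot: [-0.681, 0.732, -0.001, 0.0]
contact_force: [-0.7, -0.6, -2.2]
gripper_width: 29.7
```

Emit:
servo_tool(
  rows=[
    [0.1,0,0,0.2,0,0,0],
    [0.1,0,0,0.15,0,0,0],
    [0.1,0,0,0.1,0,0,0],
    [0.1,0,0,0,0,0,0],
  ],
)

```text
clock: 19.15
position: [466.3, -341.6, 37.7]
ee_rot: [-0.681, 0.732, -0.0, 0.0]
contact_force: [-1.6, 1.1, 4.5]
gripper_width: 30.0
```

Emit:
servo_tool(
  rows=[
    [0.55,0,0,0,0,0,0],
    [0.55,0,0,0,0,0,0],
    [0.55,0,0,0,0,0,0],
    [0.55,0,0,-1,0,0,0],
    [0.55,0,0,-3,0,0,0],
    [0.7,0,0,-4,0,0,0],
    [0.7,0,0,-1,0,0,8.2],
    [0.7,0,0,0,0,0,8.2],
    [0.7,0,0,0,0,0,8.2],
    [0.7,0,0,0,0,0,8.2],
    [0.7,0,0,0,0,0,8.2],
    [0.7,0,0,0,0,0,8.2],
  ],
)

```text
clock: 20.35
position: [466.3, -341.6, 127.6]
ee_rot: [-0.312, 0.95, -0.0, 0.0]
contact_force: [-0.4, -0.7, -0.2]
gripper_width: 60.1
```

Emit:
servo_tool(
  rows=[
    [0.7,0,0,0,0,0,8.2],
    [0.7,0,0,0,0,0,8.2],
    [0.7,0,0,0,0,0,8.2],
    [0.7,0,0,0,0,0,8.2],
    [0.7,0,0,0,0,0,8],
    [0.7,-1.1,0,0,0,0,0],
    [0.7,-4,0,0,0,0,0],
    [0.7,-1.8,0,0,0,0,0],
    [0.7,0,0,0,0,0,0],
    [0.7,0,0,0,0,0,0],
  ],
)

```text
clock: 21.35
position: [535.2, -346.3, 126.5]
ee_rot: [0.035, 0.999, 0.0, -0.0]
contact_force: [0.3, -0.5, 0.4]
gripper_width: 59.5
```

```bash
python3 look.py wH 42
python3 - <<'E'
from h import *
togo((580.7,161.7,110),176)
E
```

```text
pos [ 534.6 -346.3  126.6] yaw 175.94 tool cm [55.77 30.75 12.72] turn z None tilt [0.0008 0.0004] w 59.5
(577, 354, 42, 41) rect [865.1  61.1] [216.   73.4] 55.6 circ 862.9 62.1 111.1 tool [-300.8  429.8]
(84, 261, 65, 69) rect [ 614.3 -581.7] [ 53.6 121.7] 33.3 circ 628.7 -572.2 60.9 tool [ -96.2 -229.1]
(564, 236, 22, 30) rect [602.5 -98.8] [43.5 24.4] 63.8 circ 600.6 -97.8 22.9 tool [-50.2 251.8]
(610, 221, 30, 49) rect [610.3   5.4] [117.3  50.6] 34.3 circ 612.8 1.8 62.3 tool [-50.6 356.2]
(622, 101, 18, 31) rect [460.7 -28.2] [33.8 33.4] 80.8 circ 460.4 -29.0 22.2 tool [ 96.2 312.1]
(258, 88, 142, 44) rect [ 465.6 -342.2] [99.4 30.1] 86.3 circ 466.3 -342.2 50.8 tool [69.1 -0.7]
(627, 49, 13, 25) rect [403.8 -20.7] [25.8 22.3] 80.6 circ 403.9 -20.4 16.1 tool [153.5 315.5]
pos [ 534.6 -346.3  126.6] yaw 175.94 tool cm [-1.   51.    1.68] turn z -0.06 tilt [0.0008 0.0004] w 59.5
```

View pics/wH.png

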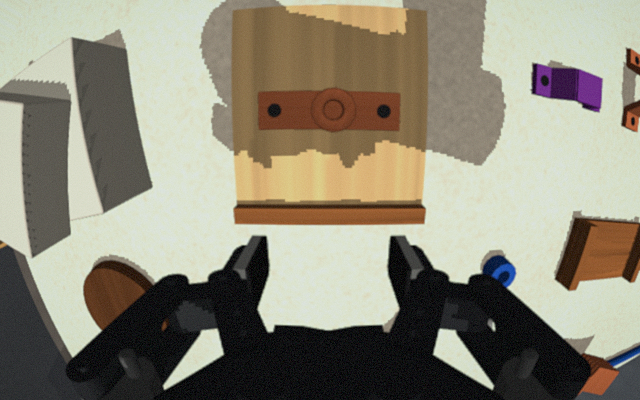

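The bush stands at the middle of the bar, which is parallel to the strip. Now the bracket.

Emit:
servo_tool(
  rows=[
    [0.7,0,2,0,0,0,0],
    [0.7,-0.1,4.5,0,0,0,0],
    [0.7,-0.1,4.5,0,0,0,0],
    [0.7,-0.1,4.5,0,0,0,0],
    [0.7,-0.1,4.5,0,0,0,0],
    [0.7,-0.1,4.5,0,0,0,0],
    [0.7,-0.1,4.5,0,0,0,0],
    [0.7,-0.1,4.5,0,0,0,0],
    [0.7,-0.1,4.5,0,0,0,0],
    [0.7,-0.1,4.5,0,0,0,0],
    [0.7,-0.1,4.5,0,0,0,0],
    [0.7,-0.1,4,0,0,0,0],
  ],
)

```text
clock: 22.6
position: [582.1, 162.9, 127.4]
ee_rot: [0.035, 0.999, 0.0, 0.0]
contact_force: [0.2, -1.4, -0.2]
gripper_width: 59.8
```

Emit:
servo_tool(
  rows=[
    [0.7,0,0,0,0,0,0],
    [0.7,0,0,0,0,0,0],
  ],
)

```text
clock: 22.8
position: [582.0, 161.6, 126.9]
ee_rot: [0.035, 0.999, -0.0, -0.0]
contact_force: [0.4, -0.9, 0.2]
gripper_width: 59.6
```

```bash
python3 look.py wI 8
python3 - <<'E'
import cv2
a=cv2.imread('pics/wI.png');cv2.imwrite('pics/crop3.png',cv2.resize(a[130:280,228:428],None,fx=4,fy=4,interpolation=cv2.INTER_CUBIC))
E
```

```text
pos [582.  160.7 126.9] yaw 175.88 tool cm [ 56.89 -20.2   12.74] turn z None tilt [ 0.0008 -0.0004] w 59.9
(171, 365, 17, 21) rect [818.5 -57.5] [18.8 53.3] 43.7 circ 816.4 -59.5 27.4 tool [-251.5 -200.7]
(0, 314, 58, 84) rect [ 979.2 -696.6] [127.7 829.2] 28.6 circ 1010.6 -679.6 415.4 tool [-457.7 -826.6]
(144, 219, 77, 46) rect [618.3  14.5] [88.3 44.5] 84.5 circ 622.0 14.4 45.9 tool [ -46.7 -143.2]
(97, 210, 48, 62) rect [610.3 -64.2] [56.2 85. ] 48.0 circ 614.5 -59.6 43.4 tool [ -44.4 -222.3]
(308, 159, 41, 52) rect [574.4 161.1] [34.1 43.9] 86.1 circ 575.5 161.0 26.5 tool [ 7.6 -0.1]
(135, 0, 57, 93) rect [434.9  20.8] [52.9 87. ] 79.4 circ 436.9 26.3 46.3 tool [ 136.7 -150.1]
```

View pics/crop3.png

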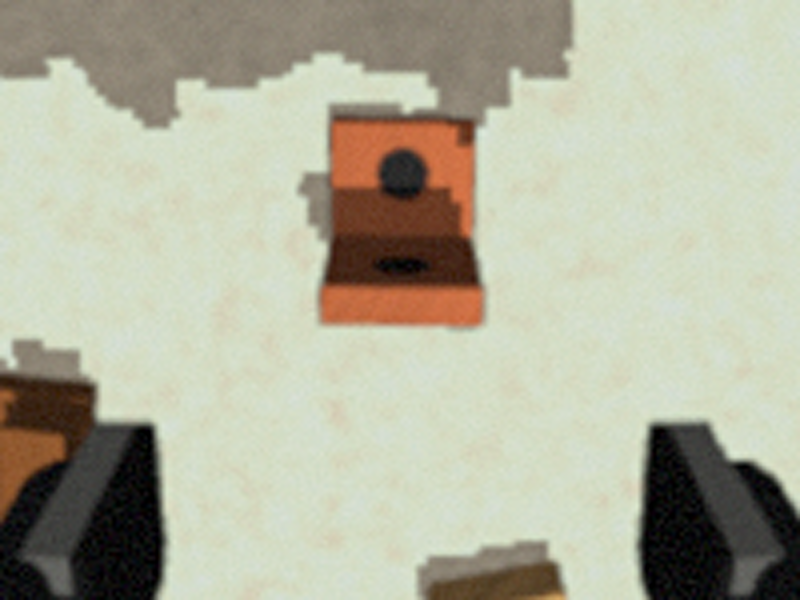

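Run:
```python
from h import *
d=np.load('pics/wI.npz');c=lambda x,y,z:onz(d,228+(x+.5)/4-.5,130+(y+.5)/4-.5,z,True)
for p in [(402,305,45),(402,286,45),(402,325,45),(402,119,8),(320,305,45),(484,305,45)]: print(c(*p).round(1))
togo([*c(402,305,45)[:2],26],176)
```

```text
[581.  160.7  45. ]
[577.4 161.   45. ]
[584.8 160.5  45. ]
[552.9 162.7   8. ]
[580.  145.9  45. ]
[582.  175.6  45. ]
pos [582.  160.7 126.9] yaw 175.88 tool cm [ 0.1   0.   10.09] turn z -0.12 tilt [ 0.0008 -0.0004] w 59.9
```

Emit:
servo_tool(
  rows=[
    [0.7,0.1,0,3.5,0,0,0],
    [0.7,0,0,4,0,0,0],
    [0.7,0,0,2,0,0,0],
    [0.7,0,0,0.6,0,0,0],
    [0.1,0,0,0,0,0,0],
    [0.1,0,0,0,0,0,0],
    [0.1,0,0,0,0,0,0],
    [0.1,0,0,0,0,0,0],
    [0.1,0,0,0,0,0,0],
  ],
)

```text
clock: 23.75
position: [582.9, 161.6, 27.6]
ee_rot: [0.036, 0.999, 0.0, 0.001]
contact_force: [1.2, -0.9, 5.4]
gripper_width: 28.9
```

Emit:
servo_tool(
  rows=[
    [0.1,0,0,-1,0,0,0],
    [0.1,0,0,-3,0,0,0],
    [0.1,0,0,-4,0,0,0],
    [0.1,0,-1,-2,0,0,0],
    [0.1,0.1,-4,0,0,0,0],
    [0.1,0.2,-4.5,0,0,0,0],
    [0.1,0.2,-4.5,0,0,0,0],
    [0.1,0.2,-4.5,0,0,0,0],
    [0.1,0.2,-4.5,0,0,0,0],
    [0.1,0.2,-4.5,0,0,0,0],
    [0.1,0.2,-4.5,0,0,0,0],
    [0.1,0.2,-4.5,0,0,0,0],
  ],
)

```text
clock: 24.95
position: [539.5, -202.8, 125.9]
ee_rot: [0.036, 0.999, 0.0, -0.0]
contact_force: [0.3, -0.1, -1.2]
gripper_width: 28.9
```

Emit:
servo_tool(
  rows=[
    [0.1,0.2,-4.5,0,0,0,0],
    [0.1,0.2,-4.5,0,0,0,0],
    [0.1,0.2,-4.5,0,0,0,0],
    [0.1,0,-1,0,0,0,0],
    [0.1,0,0,0,0,0,0],
    [0.1,0,0,0,0,0,0],
  ],
)

```text
clock: 25.55
position: [523.7, -344.7, 125.5]
ee_rot: [0.036, 0.999, 0.0, -0.0]
contact_force: [-0.6, 0.2, -1.5]
gripper_width: 28.8
```

Run:
```python
from h import *
snap('wrist','wJ')
e=np.array([.9975,-.0706]); t=np.array([467.5,-341.5])+57*e
togo([*t,38],175.95)
```

```text
pos [ 524.  -344.3  125.7] yaw 175.92 tool cm [-0.05 -0.13  8.77] turn z -0.03 tilt [0.0007 0.0007] w 28.4
```

View pics/wJ.png

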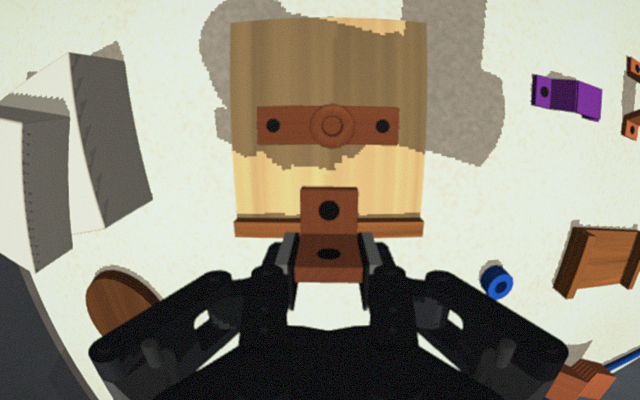

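Emit:
servo_tool(
  rows=[
    [0.1,-0.2,-0.1,2.5,0,0,0],
    [0.1,0,0,3,0,0,0],
    [0.1,0,0,2,0,0,0],
    [0.1,0,0,0.7,0,0,0],
    [0.1,0,0,0.2,0,0,0],
    [0.1,0,0,0,0,0,0],
    [0.1,0,0,0,0,0,0],
  ],
)

```text
clock: 26.3
position: [527.0, -346.9, 43.3]
ee_rot: [0.036, 0.999, -0.0, 0.001]
contact_force: [0.3, -0.2, -1.8]
gripper_width: 28.4
```

Emit:
servo_tool(
  rows=[
    [0.1,0.1,0.1,0.2,0,0,0],
    [0.1,0,0,0.2,0,0,0],
    [0.1,0,0,0.1,0,0,0],
    [0.1,0,0,0.1,0,0,0],
    [0.1,0,0,0,0,0,0],
  ],
)

```text
clock: 26.8
position: [525.1, -345.8, 37.6]
ee_rot: [0.036, 0.999, -0.0, 0.0]
contact_force: [-2.2, 3.6, 7.7]
gripper_width: 28.7
```

Emit:
servo_tool(
  rows=[
    [0.6,0,0,0,0,0,0],
    [0.6,0,0,0,0,0,0],
    [0.6,0,0,0,0,0,0],
    [0.6,0,0,-1,0,0,0],
    [0.6,0,0,-3,0,0,0],
    [0.7,0,0,-4,0,0,0],
    [0.7,0,0,-2,0,0,0],
    [0.7,0,0,0,0,0,0],
  ],
)

```text
clock: 27.6
position: [527.3, -346.9, 140.8]
ee_rot: [0.036, 0.999, -0.002, 0.004]
contact_force: [0.2, -0.8, -0.3]
gripper_width: 60.0
```

Run:
```python
from h import *
d=snap('wrist','wK');e=snap('scene','scK')
o=np.zeros((600,800,3),np.uint8)
a=cv2.imread('pics/wK.png')[0:280,200:460];b=cv2.imread('pics/scK.png')[170:320,80:400]
o[:560,:520]=cv2.resize(a,None,fx=2,fy=2);o[:300,520:800]=cv2.resize(b[:,:140],None,fx=2,fy=2)
cv2.imwrite('pics/crop4.png',o)
togo((431,30,127),170)
```

```text
pos [ 525.  -345.7  136.5] yaw 175.84 tool cm [12.1  36.79  0.94] turn z 5.84 tilt [-0.0012  0.    ] w 59.5
```

View pics/crop4.png

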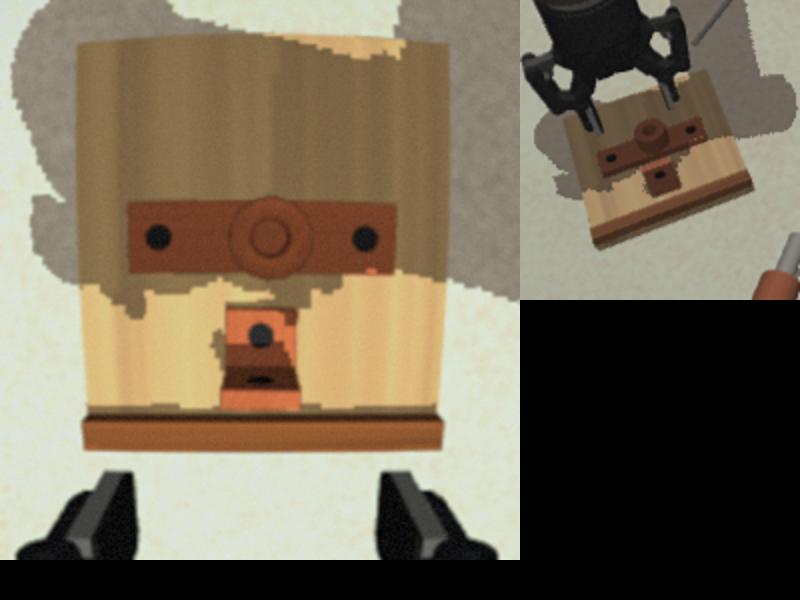

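Everything on the board stands upright and is well placed, except that the bush sits about 3 mm off the bar's middle, toward +y. I'll re-centre it with the jaws along the bar's length.

Emit:
servo_tool(
  rows=[
    [0.7,3,0,0,0,0,0],
    [0.7,2.9,0,2,0,0,0],
    [0.7,0,0,3,0,0,0],
    [0.7,0,0,3,0,0,0],
    [0.7,0,0,1.4,0,0,0],
    [0.7,0,0,0,0,0,0],
    [0.7,0,0,0,0,0,0],
  ],
)

```text
clock: 28.4
position: [465.9, -341.5, 41.2]
ee_rot: [0.036, 0.999, 0.0, -0.001]
contact_force: [0.1, 1.0, 0.5]
gripper_width: 59.7
```

Run:
```python
from h import *
togo((466.3,-341.6,38),175.95)
```

```text
pos [ 465.9 -341.5   41.2] yaw 175.87 tool cm [-0.05 -0.01  0.32] turn z -0.08 tilt [0.0017 0.0003] w 59.7
```

Emit:
servo_tool(
  rows=[
    [0.7,0,0,0.2,0,0,0],
    [0.4,0,0,0,0,0,0],
    [0.4,0,0,0,0,0,0],
    [0.1,0,0,0,0,0,0],
    [0.1,0,0,0,0,0,0],
    [0.1,0,0,0,0,0,0],
    [0.1,0,0,0,0,0,0],
  ],
)

```text
clock: 29.1
position: [466.6, -341.5, 41.0]
ee_rot: [0.036, 0.999, -0.0, 0.001]
contact_force: [-1.1, 2.5, 5.3]
gripper_width: 29.5
```

Emit:
servo_tool(
  rows=[
    [0.6,0,0,0,0,0,0],
    [0.6,0,0,0,0,0,0],
    [0.6,0,0,0,0,0,0],
    [0.6,0,0,-1,0,0,0],
    [0.6,0,0,-3,0,0,0],
    [0.7,0,0,-4,0,0,0],
    [0.7,0,0,-2,0,0,0],
    [0.7,-4,0,0,0,0,0],
    [0.7,-2,0,0,0,0,0],
    [0.7,0,0,0,0,0,0],
    [0.7,0,0,0,0,0,0],
  ],
)

```text
clock: 30.2
position: [525.7, -345.6, 139.7]
ee_rot: [0.036, 0.999, 0.0, -0.0]
contact_force: [0.2, -0.5, -0.1]
gripper_width: 59.7
```

Run:
```python
from h import *
d=snap('wrist','wL')
a=cv2.imread('pics/wL.png')[0:280,200:460];cv2.imwrite('pics/crop5.png',cv2.resize(a,None,fx=2,fy=2))
togo((431,30,130),170)
```

```text
pos [ 525.2 -345.7  139.7] yaw 175.85 tool cm [12.12 36.78  1.  ] turn z 5.85 tilt [0.001  0.0004] w 60.1
```

View pics/crop5.png

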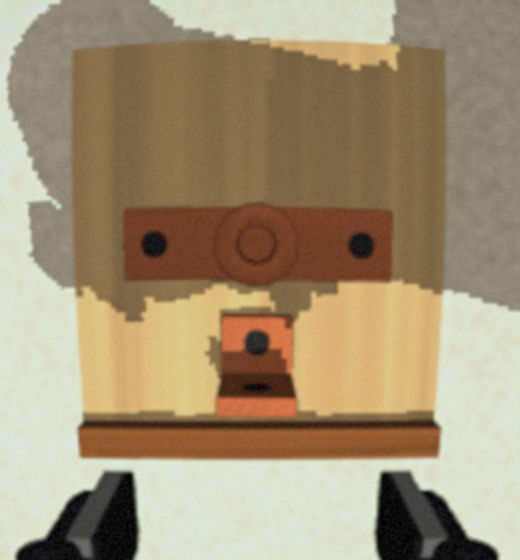

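The bush is now centred on the bar (256 against a bar middle of 258). I've used all 16 pictures, so the rest is numeric. Next, the bridge.

Emit:
servo_tool(
  rows=[
    [0.7,0.6,2,0,0,0,0],
    [0.7,1.3,4,0,0,0,0],
    [0.7,1.3,4,0,0,0,0],
    [0.7,1.3,4,0,0,0,0],
    [0.7,1.3,4,0,0,0,0],
    [0.7,1.3,4,0,0,0,0],
    [0.7,1.3,4,0,0,0,0],
    [0.7,1.3,4,0,0,0,0],
    [0.7,1.3,4,0,0,0,0],
    [0.7,1.1,2.8,0.5,0,0,0],
    [0.7,0,0,0,0,0,3],
    [0.7,0,0,0,0,0,2.9],
  ],
)

```text
clock: 31.45
position: [430.7, 30.2, 135.0]
ee_rot: [0.087, 0.996, -0.0, -0.0]
contact_force: [-0.1, -0.9, -0.5]
gripper_width: 59.7
```

Emit:
servo_tool(
  rows=[
    [0.7,0,0,0,0,0,0],
    [0.7,0,0,0,0,0,0],
  ],
)

```text
clock: 31.65
position: [431.4, 29.5, 135.0]
ee_rot: [0.087, 0.996, 0.0, 0.0]
contact_force: [0.5, -0.0, 0.4]
gripper_width: 59.5
```

```bash
python3 look.py wM 36
python3 - <<'E'
from h import *
d=np.load('pics/wM.npz');s=read_state();M=R.from_quat(s['ee_rot']).as_matrix()
im=cv2.cvtColor(d['image'],cv2.COLOR_RGB2HSV);m=cv2.inRange(im,(4,105,40),(12,225,255));m[:,:270]=0;m[:,400:]=0;m[285:]=0
for v in range(40,285,8):
    q=np.flatnonzero(m[v])
    if len(q)>3:
        t=[(M.T@(onz(d,u,v,z,True)-s['position']))[:2].round(1).tolist() for u in (q[0]-.5,q[-1]+.5) for z in (36,8)]
        print(v,q[0],q[-1],len(q),t, im[v,(q[0]+q[-1])//2])
E
```

```text
pos [431.5  29.4 135. ] yaw 169.97 tool cm [ 41.98 -10.41  13.49] turn z None tilt [-0.0001  0.    ] w 59.9
(15, 333, 45, 49) rect [ 634.8 -537.6] [110. 138.] 24.3 circ 636.0 -537.2 69.3 tool [-298.9 -522.9]
(46, 285, 42, 41) rect [ 524.6 -338.9] [ 55.7 113.7] 28.5 circ 512.3 -345.6 56.9 tool [-155.8 -346.5]
(30, 254, 54, 31) rect [ 461.  -311.7] [110.9  42.7] 89.6 circ 458.1 -311.7 56.2 tool [ -88.4 -330.8]
(311, 133, 40, 110) rect [423.4  31.7] [30.1 87.6] 80.0 circ 423.5 31.1 45.4 tool [8.4 0.8]
136 314 348 35 [[49.9, -12.0], [47.7, -13.3], [50.0, 14.1], [47.8, 15.9]] [ 10 168 102]
144 314 348 24 [[43.9, -12.0], [40.9, -13.3], [44.0, 14.1], [41.0, 16.0]] [45 32 16]
152 314 347 33 [[37.9, -12.1], [34.1, -13.4], [37.9, 13.5], [34.2, 15.3]] [  8 155  84]
160 314 347 34 [[31.8, -12.1], [27.3, -13.4], [31.8, 13.5], [27.4, 15.4]] [ 11 179  84]
168 313 348 36 [[25.6, -12.9], [20.4, -14.3], [25.7, 14.4], [20.5, 16.3]] [ 10 174  85]
176 312 349 38 [[19.4, -13.7], [13.4, -15.2], [19.5, 15.3], [13.5, 17.3]] [  9 165 158]
184 311 350 40 [[13.1, -14.6], [6.4, -16.2], [13.2, 16.2], [6.5, 18.3]] [ 10 175 181]
192 312 349 38 [[6.8, -13.9], [-0.7, -15.4], [6.8, 15.5], [-0.7, 17.5]] [ 10 169 187]
200 312 349 38 [[0.3, -13.9], [-8.0, -15.5], [0.4, 15.6], [-7.9, 17.7]] [ 10 162 190]
208 312 349 38 [[-6.2, -14.0], [-15.3, -15.6], [-6.2, 15.8], [-15.2, 17.9]] [  9 166 184]
216 312 349 38 [[-12.9, -14.1], [-22.8, -15.7], [-12.8, 15.9], [-22.7, 18.0]] [  9 180 177]
224 314 346 33 [[-19.6, -12.6], [-30.3, -14.0], [-19.6, 13.7], [-30.3, 15.5]] [  9 171 154]
232 314 346 23 [[-26.6, -12.7], [-38.1, -14.1], [-26.5, 13.8], [-38.1, 15.7]] [30  9 30]
240 314 345 32 [[-33.6, -12.8], [-46.0, -14.2], [-33.6, 13.2], [-46.0, 15.0]] [  9 172 182]
```

Emit:
servo_tool(
  rows=[
    [0.7,0.1,0.1,3.5,0,0,0],
    [0.7,0,0,4,0,0,0],
    [0.7,0,0,3,0,0,0],
    [0.7,0,0,0.6,0,0,0],
    [0.7,0,0,0,0,0,0],
    [0.1,0,0,0,0,0,0],
    [0.1,0,0,0,0,0,0],
    [0.1,0,0,0,0,0,0],
    [0.1,0,0,0,0,0,0],
    [0.1,0,0,0,0,0,0],
  ],
)

```text
clock: 32.7
position: [432.2, 31.5, 25.5]
ee_rot: [0.087, 0.996, 0.001, 0.002]
contact_force: [-1.3, -1.7, 6.3]
gripper_width: 28.4
```

Run:
```python
from h import *
togo((431.5,29.4,24))
# cradle from wA,wB and wI
for f,box in (('wA',(395,180,505,260)),('wB',(140,185,250,262))):
    d=np.load('pics/'+f+'.npz');im=cv2.cvtColor(d['image'],cv2.COLOR_RGB2HSV)
    m=cv2.inRange(im,(9,120,40),(20,255,255));x0,y0,x1,y1=box;k=np.zeros_like(m);k[y0:y1,x0:x1]=m[y0:y1,x0:x1]
    c=max(cv2.findContours(k,cv2.RETR_EXTERNAL,cv2.CHAIN_APPROX_NONE)[0],key=cv2.contourArea)[:,0]
    print(f,c.min(0),c.max(0),'corners',[c[np.argmax(c@w)].tolist() for w in ([-1,-1],[1,-1],[1,1],[-1,1])])
    # near edge of the base (between cheeks): first row of mask per column
    P=[];Q=[]
    a,b=c[:,0].min(),c[:,0].max()
    for u in range(a+20,b-20,3):
        q=np.flatnonzero(k[:,u]); P.append(onz(d,u,q[0]-.5,10,True)[:2]); Q.append(onz(d,u,q[-1]+.5,10,True)[:2])
    for n,X in (('near',P),('far',Q)):
        vx,vy,x,y=cv2.fitLine(np.array(X,np.float32),cv2.DIST_HUBER,0,.1,.01).ravel();print(n,x,y,np.degrees(np.arctan2(vy,vx)))
```

```text
pos [432.2  31.5  25.5] yaw 169.97 tool cm [ 0.04 -0.22  0.15] turn z None tilt [-0.0031  0.0019] w 28.4
wA [401 190] [498 249] corners [[411, 190], [498, 208], [485, 249], [404, 239]]
near 592.07104 -7.2943716 80.62135
far 675.7292 13.414836 81.13338
wB [147 194] [242 251] corners [[147, 199], [242, 211], [239, 251], [149, 242]]
near 594.17804 6.6687317 81.33829
far 672.38184 -9.345561 81.315254
```

Emit:
servo_tool(
  rows=[
    [0.1,0,0,-1,0,0,0],
    [0.1,0,0,-3,0,0,0],
    [0.1,0,0,-4,0,0,0],
    [0.1,-2,0.2,-2,0,0,0],
    [0.1,-4,0.2,-2,0,0,0],
    [0.1,-4,0.2,-2,0,0,0],
    [0.1,-4,0.2,-1.5,0,0,0],
    [0.1,-4,0.2,0,0,0,0],
    [0.1,-4,0.2,0,0,0,0],
    [0.1,-4,0.2,0,0,0,0],
    [0.1,0,0,0,0,0,0],
    [0.1,0,0,0,0,0,0],
  ],
)

```text
clock: 33.9
position: [688.9, -0.7, 177.7]
ee_rot: [0.088, 0.996, -0.0, -0.001]
contact_force: [0.2, -1.3, -0.8]
gripper_width: 28.5
```

Run:
```python
from h import *
d=snap('wrist','wN'); togo((0,0,0)); s=read_state();print(s['contact_force'].round(1))
im=cv2.cvtColor(d['image'],cv2.COLOR_RGB2HSV)
n=np.array([.153,.988]);e=np.array([.988,-.153])
print('proj of expected centre',proj(d,(625.8*e[0]+6*n[0],625.8*e[1]+6*n[1],10),True))
# scan along cradle y at e offsets, z=30 plane and z=10, print V/hue profile
for eo in (-30,-20):
  for z in (30,10):
    print('e',eo,'z',z)
    for sgn in (-1,1):
        out=[]
        for yo in range(54,96,2):
            p=(625.8+eo)*e+(sgn*yo+6)*n; u,v=proj(d,(*p,z),True); h=im[int(round(v)),int(round(u))] if 0<=v<400 and 0<=u<640 else (0,0,0)
            out.append((sgn*yo,int(h[0]),int(h[1]),int(h[2])))
        print(out)
```

```text
pos [ 6.884e+02 -5.000e-01  1.783e+02] yaw 169.93 tool cm [ 67.75 -11.98  17.99] turn z None tilt [ 0.0022 -0.0001] w 28.5
[ 0.4  0.4 -2.8]
proj of expected centre (np.float64(228.7718497528375), np.float64(129.5686954502712))
e -30 z 30
[(-54, 48, 15, 224), (-56, 46, 12, 226), (-58, 44, 19, 225), (-60, 43, 22, 225), (-62, 41, 23, 225), (-64, 44, 22, 224), (-66, 41, 24, 226), (-68, 39, 24, 226), (-70, 45, 16, 224), (-72, 41, 22, 224), (-74, 43, 21, 226), (-76, 45, 18, 227), (-78, 44, 19, 226), (-80, 41, 23, 226), (-82, 36, 29, 221), (-84, 30, 29, 220), (-86, 40, 26, 222), (-88, 38, 28, 221), (-90, 39, 23, 222), (-92, 42, 25, 224), (-94, 41, 23, 225)]
[(54, 10, 156, 88), (56, 10, 147, 90), (58, 13, 185, 84), (60, 13, 156, 85), (62, 10, 148, 88), (64, 16, 213, 78), (66, 15, 182, 84), (68, 12, 160, 89), (70, 14, 173, 87), (72, 12, 175, 83), (74, 14, 182, 84), (76, 13, 179, 84), (78, 15, 183, 81), (80, 13, 177, 85), (82, 13, 168, 88), (84, 11, 175, 86), (86, 14, 176, 87), (88, 13, 154, 91), (90, 13, 172, 148), (92, 13, 173, 150), (94, 12, 170, 153)]
e -30 z 10
[(-54, 39, 19, 224), (-56, 
[... 1761 characters left out ...]
 (-66, 34, 25, 223), (-68, 38, 27, 224), (-70, 36, 30, 223), (-72, 37, 24, 224), (-74, 41, 23, 226), (-76, 40, 28, 224), (-78, 35, 28, 222), (-80, 34, 27, 221), (-82, 37, 25, 225), (-84, 41, 21, 226), (-86, 37, 26, 220), (-88, 29, 34, 219), (-90, 34, 28, 221), (-92, 40, 28, 226), (-94, 40, 23, 228)]
[(54, 13, 161, 87), (56, 14, 178, 83), (58, 12, 190, 86), (60, 11, 177, 85), (62, 15, 210, 79), (64, 11, 163, 86), (66, 13, 172, 83), (68, 11, 173, 87), (70, 13, 183, 85), (72, 13, 159, 88), (74, 13, 168, 85), (76, 12, 173, 90), (78, 14, 186, 85), (80, 14, 170, 90), (82, 12, 165, 88), (84, 12, 162, 88), (86, 12, 156, 93), (88, 12, 190, 86), (90, 13, 168, 88), (92, 11, 167, 87), (94, 17, 198, 81)]
```

Run:
```python
from h import *
d=dict(np.load('pics/wN.npz'))
im=cv2.cvtColor(d['image'],cv2.COLOR_RGB2HSV)
n=np.array([.153,.988]);e=np.array([.988,-.153])
def pr(eo,no,z): 
    u,v=proj(d,(*( (625.8+eo)*e+(103+no)*n),z),True); return im[int(round(v)),int(round(u))] if 0<=v<400 and 0<=u<640 else np.array([0,0,0])
print(proj(d,(*(625.8*e+103*n),10),True))
for eo in (-32,-20,-8):
  for z in (30,10):
    for sgn in (-1,1): print(eo,z,sgn,' '.join(f"{sgn*y}:{'T' if pr(eo,sgn*y,z)[1]<70 else int(pr(eo,sgn*y,z)[2])}" for y in range(54,94,2)))
# e-profile edges of base at z=10
for no in (-40,-30,30,40): print(no,' '.join(f"{x}:{'T' if pr(x,no,10)[1]<70 else int(pr(x,no,10)[2])}" for x in list(range(-50,-32,2))+list(range(32,52,2))))
```

```text
(np.float64(326.08550487585836), np.float64(125.1522535940492))
-32 30 -1 -54:81 -56:79 -58:81 -60:85 -62:87 -64:51 -66:55 -68:89 -70:93 -72:88 -74:89 -76:88 -78:89 -80:93 -82:117 -84:T -86:T -88:T -90:T -92:T
-32 30 1 54:151 56:94 58:89 60:47 62:53 64:144 66:157 68:154 70:156 72:152 74:156 76:160 78:T 80:T 82:T 84:T 86:T 88:T 90:T 92:T
-32 10 -1 -54:83 -56:81 -58:86 -60:82 -62:80 -64:82 -66:85 -68:54 -70:38 -72:73 -74:91 -76:88 -78:84 -80:87 -82:88 -84:87 -86:86 -88:116 -90:T -92:T
-32 10 1 54:156 56:157 58:141 60:92 62:89 64:43 66:49 68:149 70:157 72:149 74:154 76:154 78:150 80:155 82:165 84:T 86:T 88:T 90:T 92:T
-20 30 -1 -54:86 -56:83 -58:80 -60:82 -62:82 -64:45 -66:54 -68:80 -70:91 -72:88 -74:89 -76:85 -78:90 -80:85 -82:T -84:T -86:T -88:T -90:T -92:T
-20 30 1 54:158 56:91 58:94 60:55 62:59 64:138 66:157 68:156 70:151 72:150 74:158 76:156 78:T 80:T 82:T 84:T 86:T 88:T 90:T 92:T
-20 10 -1 -54:83 -56:88 -58:82 -60:83 -62:87 -64:87 -66:85 -68:64 -70:47 -72:66 -74:92 -76:88 -78:83 -80:90 -82:84 -84:86 -86:89 -88:T -90:T -92:T
-20 10 1 54:151 56:154 58:152 60:91 62:94 64:55 66:59 68:
[... 424 characters left out ...]
72:78 -74:91 -76:86 -78:85 -80:87 -82:90 -84:86 -86:91 -88:113 -90:T -92:T
-8 10 1 54:160 56:164 58:152 60:95 62:93 64:50 66:53 68:139 70:155 72:156 74:159 76:152 78:154 80:159 82:167 84:T 86:T 88:T 90:T 92:T
-40 -50:T -48:T -46:T -44:T -42:T -40:T -38:108 -36:81 -34:84 32:85 34:90 36:86 38:92 40:90 42:T 44:T 46:T 48:T 50:T
-30 -50:T -48:T -46:T -44:T -42:T -40:T -38:124 -36:88 -34:84 32:93 34:91 36:93 38:92 40:85 42:T 44:T 46:T 48:T 50:T
30 -50:T -48:T -46:T -44:T -42:T -40:T -38:151 -36:153 -34:150 32:214 34:213 36:180 38:127 40:109 42:115 44:108 46:109 48:105 50:106
40 -50:T -48:T -46:T -44:T -42:T -40:T -38:149 -36:155 -34:150 32:171 34:182 36:182 38:167 40:158 42:182 44:T 46:T 48:T 50:T
```

Emit:
servo_tool(
  rows=[
    [0.1,0,0,0,0,0,-8.3],
    [0.1,0,0,0,0,0,-8.3],
    [0.1,0,0,0,0,0,-8.3],
    [0.1,0,0,0,0,0,-8.3],
    [0.1,0,0,0,0,0,-8.3],
    [0.1,0,0,0,0,0,-8.3],
    [0.1,0,0,0,0,0,-8.3],
    [0.1,0,0,0,0,0,-8.3],
    [0.1,0,0,0,0,0,-8.3],
    [0.1,0,0,0,0,0,-8.3],
    [0.1,0,0,0,0,0,-8.3],
  ],
)

```text
clock: 35.05
position: [688.0, -0.1, 179.9]
ee_rot: [-0.654, 0.757, 0.0, 0.0]
contact_force: [0.2, 0.4, -2.9]
gripper_width: 29.0
```

Emit:
servo_tool(
  rows=[
    [0.1,0.3,2,0,0,0,0],
    [0.1,0,3.4,2,0,0,0],
    [0.1,0,0,4,0,0,0],
    [0.1,0,0,2,0,0,0],
    [0.1,0,0,0,0,0,0],
    [0.1,0,0,0,0,0,0],
  ],
)

```text
clock: 35.65
position: [635.7, 5.0, 100.3]
ee_rot: [-0.652, 0.759, -0.001, 0.0]
contact_force: [-0.0, 0.1, -1.6]
gripper_width: 28.7
```

Run:
```python
from h import *
d=snap('wrist','wO');togo((634.6,4.8,36),261.2)
im=cv2.cvtColor(d['image'],cv2.COLOR_RGB2HSV)
n=np.array([.153,.988]);e=np.array([.988,-.153])
def pr(eo,no,z): 
    u,v=proj(d,(*( (626.5+eo)*e+(100.7+no)*n),z),True); return im[int(round(v)),int(round(u))] if 0<=v<400 and 0<=u<640 else np.array([0,0,0])
f=lambda h:'T' if h[1]<70 else int(h[2])
for eo in (-30,30): print(eo,' '.join(f"{y}:{f(pr(eo,y,30))}" for y in range(-90,-54,2)))
for no in (-55,-60): print(no,' '.join(f"{x}:{f(pr(x,no,10))}" for x in list(range(-50,-32,2))+list(range(32,52,2))))
# bridge near foot end in hand
s=read_state();M=R.from_quat(s['ee_rot']).as_matrix()
m=cv2.inRange(im,(4,105,40),(12,225,255));v=[(r,np.flatnonzero(m[r,280:380])) for r in range(60,260,6)]
for r,q in v:
    if len(q)>8: print(r,q[0]+280,q[-1]+280,(M.T@(onz(d,q.mean()+280,r,s['position'][2]-17.5,True)-s['position'])).round(1)[:2])
```

```text
pos [636.5   5.  101. ] yaw -98.69 tool cm [0.06 0.21 6.5 ] turn z 0.11 tilt [-0.0007 -0.0033] w 28.5
-30 -90:T -88:T -86:T -84:T -82:T -80:T -78:169 -76:168 -74:171 -72:168 -70:171 -68:175 -66:173 -64:94 -62:98 -60:95 -58:93 -56:94
30 -90:T -88:T -86:T -84:T -82:T -80:T -78:168 -76:171 -74:174 -72:172 -70:168 -68:169 -66:156 -64:179 -62:178 -60:177 -58:173 -56:175
-55 -50:T -48:T -46:T -44:T -42:T -40:T -38:111 -36:98 -34:95 32:176 34:171 36:180 38:181 40:185 42:T 44:T 46:T 48:T 50:T
-60 -50:T -48:T -46:T -44:T -42:T -40:T -38:103 -36:95 -34:97 32:171 34:174 36:178 38:180 40:180 42:T 44:T 46:T 48:T 50:T
96 284 377 [76.6  3. ]
102 283 375 [73.7  1.5]
108 287 379 [70.8  4.1]
114 281 379 [67.9  1.7]
120 282 368 [65.   0.1]
126 280 378 [62.2  9.3]
132 281 376 [59.2  3.9]
138 301 375 [56.4  6.2]
144 282 375 [53.4  3.3]
150 281 377 [50.5  3.2]
156 280 379 [47.6  1.2]
162 290 379 [44.6  2.3]
168 291 378 [41.7  4.1]
174 280 377 [38.7  2.9]
180 283 377 [35.6  1.2]
186 280 378 [32.6  2.9]
192 283 377 [29.5  2.8]
198 280 379 [26.4  3.6]
204 282 376 [23.3  2.2]
210 286 378 [20.1  3. ]
216 280 378 [16.9  2. ]
222 281 378 [13.6  1.8]
228 283 376 [10.3  1.8]
234 284 377 [6.9 2.4]
240 281 377 [3.5 2.1]
246 294 363 [0.  1.8]
252 295 362 [-3.5  1.8]
258 295 361 [-7.1  1.6]
```

The cradle centre is confirmed to about 1 mm. I'll lower the bridge.

Emit:
servo_tool(
  rows=[
    [0.1,0,0.2,2,0,0,0],
    [0.1,0,0,2.5,0,0,0],
    [0.1,0,0,1,0,0,0],
    [0.1,0,0,0.4,0,0,0],
    [0.1,0,0,0,0,0,0],
    [0.1,0,0,0,0,0,0],
  ],
)

```text
clock: 36.3
position: [634.8, 5.2, 41.2]
ee_rot: [-0.651, 0.759, -0.001, 0.001]
contact_force: [-0.8, -0.1, -1.4]
gripper_width: 28.5
```

Emit:
servo_tool(
  rows=[
    [0.1,0,0,0.2,0,0,0],
    [0.1,0,0,0.1,0,0,0],
    [0.1,0,0,0.1,0,0,0],
    [0.1,0,0,0,0,0,0],
  ],
)

```text
clock: 36.7
position: [633.7, 5.1, 35.8]
ee_rot: [-0.651, 0.759, 0.0, -0.0]
contact_force: [0.4, -0.2, -2.1]
gripper_width: 28.4
```

Emit:
servo_tool(
  rows=[
    [0.1,0,0,0.1,0,0,0],
    [0.1,0,0,0,0,0,0],
  ],
)

```text
clock: 36.9
position: [633.8, 5.1, 35.6]
ee_rot: [-0.651, 0.759, -0.0, 0.0]
contact_force: [-2.6, 0.2, 2.5]
gripper_width: 28.4
```

Contact. I'll release, retreat and check numerically.

Emit:
servo_tool(
  rows=[
    [0.6,0,0,0,0,0,0],
    [0.6,0,0,0,0,0,0],
    [0.6,0,0,0,0,0,0],
    [0.6,0,0,-1,0,0,0],
    [0.6,0,0,-3,0,0,0],
    [0.6,0,0,-4,0,0,0],
    [0.6,0,0,-4,0,0,0],
    [0.6,-3,0,-2,0,0,0],
    [0.6,-4,0,0,0,0,0],
    [0.6,0,0,0,0,0,0],
    [0.6,0,0,0,0,0,0],
  ],
)

```text
clock: 38.0
position: [644.2, 75.0, 175.2]
ee_rot: [-0.652, 0.758, -0.0, 0.0]
contact_force: [0.4, -0.1, -0.4]
gripper_width: 51.3
```

```bash
python3 look.py wP 18
python3 - <<'E'
from h import *
d=dict(np.load('pics/wP.npz'));im=cv2.cvtColor(d['image'],cv2.COLOR_RGB2HSV)
n=np.array([.153,.988]);e=np.array([.988,-.153])
def pr(eo,no,z): 
    u,v=proj(d,(*( (626.8+eo)*e+(100.7+no)*n),z),True); return im[int(round(v)),int(round(u))] if 0<=v<400 and 0<=u<640 else np.array([0,0,0])
f=lambda h:'T' if h[1]<70 else f"{h[0]}/{h[2]}"
print('along y z18:',' '.join(f"{y}:{f(pr(0,y,18))}" for y in range(-60,64,4)))
for no,z in ((-42,18),(0,46),(42,18)): print('across x',no,' '.join(f"{x}:{f(pr(x,no,z))}" for x in range(-24,26,2)))
for g,box in (('scene',0),('side',0)):
    q=snap(g,g+'P');h=cv2.cvtColor(q['image'],cv2.COLOR_RGB2HSV);m=cv2.inRange(h,(4,120,40),(11,225,255))
    k,l,st,c=cv2.connectedComponentsWithStats(m)
    print(g,[(c[i].round().tolist(),int(st[i,4])) for i in range(1,k) if st[i,4]>25])
    print('expected bridge,bush,bracket',[np.round(proj(q,p)) for p in ((634,4,40),(466,-341.5,42),(512,-345,40))])
E
```

```text
pos [644.   74.2 174.9] yaw -98.71 tool cm [17.09 62.53 17.52] turn z None tilt [0.0003 0.0004] w 51.4
(95, 84, 78, 142) rect [859.3  10.2] [170.3  98.6] 67.9 circ 857.2 10.6 96.1 tool [  30.7 -222.5]
(295, 22, 71, 148) rect [632.1  -8.6] [138.9  64.6] 86.1 circ 638.4 -9.2 70.7 tool [83.7 -0.7]
along y z18: -60:12/147 -56:14/144 -52:14/149 -48:10/206 -44:8/116 -40:T -36:T -32:10/203 -28:9/95 -24:9/100 -20:9/183 -16:10/204 -12:9/203 -8:10/212 -4:9/210 0:9/208 4:10/208 8:9/210 12:10/212 16:9/210 20:10/180 24:11/74 28:2/75 32:10/203 36:T 40:T 44:8/102 48:9/208 52:14/146 56:14/147 60:12/154
across x -42 -24:13/145 -22:12/151 -20:13/145 -18:12/100 -16:9/202 -14:9/204 -12:10/203 -10:10/202 -8:9/205 -6:9/131 -4:T -2:T 0:T 2:9/91 4:10/191 6:10/204 8:10/200 10:10/200 12:9/195 14:12/162 16:13/158 18:13/155 20:14/156 22:13/159 24:13/158
across x 0 -24:12/116 -22:13/88 -20:14/88 -18:11/100 -16:10/195 -14:9/208 -12:10/207 -10:9/205 -8:10/203 -6:10/205 -4:10/213 -2:9/216 0:9/209 2:10/211 4:10/206 6:10/206 8:9/210 10:9/205 12:10/199 14:12/169 16:11/164 18:12/163 20:13/164 22:12/164 24:12/159
across x 42 -24:13/90 -22:13/91 -20:12/90 -18:10/92 -16:11/113 -14:9/119 -12:9/121 -10:10/120 -8:10/117 -6:10/68 -4:T -2:T 0:T 2:13/64 4:9/208 6:10/211 8:10/209 10:9/208 12:9/211 14:12/179 16:13/158 18:13/167 20:13/164 22:12/167 24:13/163
scene [([545.0, 118.0], 1251), ([329.0, 232.0], 1593), ([146.0, 246.0], 1014), ([186.0, 261.0], 98), ([164.0, 271.0], 71), ([383.0, 292.0], 2414), ([135.0, 281.0], 134), ([193.0, 365.0], 3644), ([39.0, 376.0], 2335)]
expected bridge,bush,bracket [array([327., 223.]), array([142., 235.]), array([147., 252.])]
side [([294.0, 120.0], 443), ([345.0, 111.0], 144), ([367.0, 146.0], 86), ([381.0, 153.0], 185), ([227.0, 181.0], 679), ([291.0, 205.0], 405)]
expected bridge,bush,bracket [array([291., 199.]), array([382., 146.]), array([369., 143.])]
```

```bash
python3 -c "
from h import *
s=read_state();print(s['clock'],s['contact_force'].round(1),abs(s['joint_vel']).max());print(job_done())"
```

```text
38.15 [-0.4 -0.4  0.3] 0.0060265079060965385
the job is handed in; nothing more can be done
None
```

All parts are laid out as asked and the job is handed in at 38.2 s on the clock, well under the 118 s limit. The arm was still and touching nothing at the end.

- **Hold-down bar:** I swung it up to about 1.7 rad. It stayed up when released, as the next picture showed.
- **Flat bar:** I drew it about 28 mm clear of the lip and laid it on the board, parallel to the strip. It sits about 1 mm off centre.
- **Bush:** It first stood about 3 mm off the bar's middle. I re-centred it with the jaws along the bar, and the next picture shows it within about 1 mm.
- **Bracket:** It stands upright at about x +45 mm, y 0 on the board, between the bar and the strip.
- **Bridge bar:** It stands on its feet in the cradle, in line from cheek to cheek. The last numeric check put it within 1 mm of the middle lengthwise and about 2 mm off sideways.

I had used all 16 pictures before placing the bridge, so its final pose was checked only by measurement and not viewed. Some camera views also disagreed by 1–2 mm, which is within the calibration error.

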